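# Gauge the spacer bars and tray the tall ones

## Robot

A 6-joint arm with a two-finger parallel gripper is mounted at the origin on the work surface. World frame = base frame: x ahead of the robot, y to its left, z up, the work surface at z = 0. Lengths are in m, angles in rad, forces in N, time in s.
With the tool pointing down it reaches from about 0.35 to 0.975 m from the base axis. Payload 7.1 kg.
Tool frame: the origin (TCP) lies on the centre line of the jaws, within the pads' length; the fingertips stand 17 mm ahead of it and the grasp point (between the pads) lies 2 mm behind it; z points along the fingers, y is the direction in which the jaws open and shut (so a half turn about z gives the same grasp; the last joint's range is limited). The gripper opens to 88 mm and grips with 3 to 60 N. Pads are 20 mm wide; open, the fingers measure 115 mm over their backs; the gripper's body (75 mm by 178 mm) begins 61 mm behind the grasp point.
Start: joints at [1.259, 0.423, 1.63, -0, 1.089, -0.019], TCP at [0.18, 0.598, 0.24] pointing down, gripper open.
Joint ranges: [-3, 3], [-0.9, 2.11], [0.09, 2.58], [-1.31, 4.45], [0.11, 2.69], [-2.54, 2.54]. Speed limits (rad/s): [2.39, 2.39, 3.01, 3.14, 3.14, 3.14].

## Interface

Orientations are given as a unit quaternion [w, x, y, z].
In Python, from workcell import monitor, cams, job gives the robot as it stands.
- The arm moves only by the tool step_arm, never from a script. Its arguments are lists of equal length, an entry for each row: "hand": the closure in counts, from 0 (fully open) to 255 (shut); "linear": the shift along the tool's x, y, z in cm, a list of three; "dr": the turn, a rotation vector about the tool's x, y, z in degrees, a list of three. A call has 1 to 20 rows; each row shifts and turns the pose as measured when the row begins, along the tool's axes as they then stand; what a row does not reach is not made up. A row lasts 1/8 s, in which the tool goes at most 62.5 mm and 10.7 degrees, less where a joint would pass 70% of its speed; a pose out of reach is approached as far as the arm can. A call is refused whole if a number of a shift passes 6.25 or a number of a turn 10.7, either way. A call with a gripper value outside its range is refused whole. The fingers move at their own pace and stop on an object; "force" is the grip in N (left out, the last holds). Time passes only in rows, so rows that do not move let the fingers close. It gives the time, the measured TCP pose, the force and the opening at its end, in the units of the state.
- monitor.sense(): the state, without advancing time (a new reading comes with each control period).
- cams.read_camera(name): name is "side" or "top" or "wrist"; returns a dict with "color" (420x560x3 uint8, red, green, blue), "mtx" (3x3 intrinsics, pixels), "position" and "orientation" of the camera in the world; the wrist camera has in their place "hand_eye" (4x4, takes a point from camera to tool coordinates, whose origin is the TCP and whose axes are the flange's). Camera axes: x right, y down, z forward; pixel columns grow to the right and rows downward; lengths in m; the calibration is good to about 2 mm. A picture is of the moment at which its call begins: read the wrist's pose just before it. There is no depth.
- job.hand_in(): hands the job in, once; it reports no verdict.
The state is a dict: "time_s": time; "joints": joint angles; "qd": joint speeds; "tau": joint torques, N m; "eef_pos": TCP position; "orientation": TCP orientation; "force": force on the tool from outside, world axes, zero at the start; "ft_torque": the same for the moment, N m; "finger_gap": finger opening in m.
Only numpy, scipy, OpenCV 4.12 (cv2) and the standard library are available. Lean on these libraries where they do the work, as an engineer would, in place of code of your own. Each camera call takes 0.05 s, during which the arm holds its last target.

## Task

Undo the left-hand clamp nut on the dock all the way (it loosens clockwise), take the bridge height gauge and stand it over each aluminium spacer bar on the bench in turn, from the shortest bar to the longest (by length), letting it sit flat there for a second with its sprung foot on the bar. Put the gauge back in its place on the dock and tighten the nut again, and lay every bar that gauges 30 mm or more in height flat in the grey tray the same way up, leaving any lower one lying on the bench. Do not tip the gauge over or disturb the other things.

Things in the scene. Friction and masses are not known exactly. Their poses are not given: they have to be found in the camera images.
- bar_a: The shortest spacer bar: bare aluminium, 70 long (its x axis) x 36 wide (y) x 36 mm high (z), about 0.24 kg. Origin at the centre of its underside. May be absent.
- bar_b: The second shortest spacer bar: bare aluminium, 95 long (its x axis) x 36 wide (y) x 24 mm high (z), about 0.22 kg. Origin at the centre of its underside. May be absent.
- bar_c: The second longest spacer bar: bare aluminium, 120 long (its x axis) x 36 wide (y) x 32 mm high (z), about 0.37 kg. Origin at the centre of its underside. May be absent.
- bar_d: The longest spacer bar: bare aluminium, 145 long (its x axis) x 36 wide (y) x 42 mm high (z), about 0.59 kg. Origin at the centre of its underside. May be absent.
- gauge: Bridge height gauge, 0.63 kg. Origin at the centre of its underside (the plane of the leg feet), z up. Two grey legs 60 (x) x 14 (y) x 60 mm high stand at y = +-35 mm, so a tunnel 56 mm wide and 60 mm high runs through it along its x axis for the bar to lie in. On the legs a grey bridge 90 (x) x 84 (y) mm, z 60 to 80 mm; on that a black square tower 34 x 34 mm, z 80 to 140 mm, to hold it by. The sprung foot hangs in the middle of the tunnel. Front and back are alike.
- gauge_foot (a joint): The gauge's reading in m: height of the foot's underside above the plane of the leg feet. 0 (stop) when the gauge is lifted or stands on a flat surface, up to 0.056. A weak spring (1 to 2 N) pushes the foot down; a bar in the tunnel pushes it up, so that with the gauge standing flat on the bench it reads the bar's height.
- foot_pad (a point): Centre of the underside of the gauge's sprung foot, a steel disc 20 mm across, on the gauge's z axis.
- dock: Gauge dock, fixed: grey plate 210 (x) x 110 (y) x 8 mm high, origin at the centre of its underside. At x = +50 mm stands an upright post 22 mm thick, which carries the clamp nut.
- dock_place (a point): On top of the dock plate (8 mm above the bench), 45 mm to the -x side of its centre, between two white lines: the gauge's origin belongs here, its x axis along the dock's x axis (either way round). Axes as the dock's.
- nut (a joint): Angle of the left-hand clamp nut on the dock's post, rad: 0 fully tight (stop), growing as it is turned CLOCKWISE seen from above, which loosens it; 2.6 fully open (stop). It stays where left (friction 0.08 N m) and rises 1.2 mm per rad. At 0 its tongue (18 wide, 8 thick, reaching 65 mm from the axis) points along the dock's -x, 0.6 mm over the bridge of the parked gauge, overlapping it by 15 mm; beyond about 1.2 it is clear of the gauge.
- nut_grip (a point): On the nut's axis, 129 mm above the bench when tight: the middle of the height of the nut's dark steel grip bar, 50 long (in line with the tongue) x 18 thick, from 20 mm below to 14 mm above this point (under it a 26 mm round hub). x axis along the grip bar, away from the tongue; it turns with the nut.
- tray: Fixed low grey tray, 182 (x) x 242 (y) mm outside, 13 mm high, walls 4 mm, inner floor about 4 mm above the bench. Origin at the centre of its underside.
- reagent: Bystander: amber bottle 60 across, 130 mm high; origin at its underside, or on its axis if it lies. Leave alone.
- jar: Bystander: white jar 66 across, 75 mm high; origin at its underside, or on its axis if it lies. Leave alone.
- driver: Bystander: screwdriver 160 mm long lying flat, along its x; origin at its underside, or on its axis if it lies. Leave alone.
- spanner: Bystander: spanner 150 mm long lying flat, along its x; origin at its underside, or on its axis if it lies. Leave alone.
- beaker: Bystander: glass beaker 70 across, 85 mm high; origin at its underside, or on its axis if it lies. Leave alone.
- mount: Bystander: lens on a post with a 50 mm square foot, 100 mm high; origin at its underside, or on its axis if it lies. Leave alone.
- tipbox: Bystander: open blue box 85 x 120, 50 mm high; origin at its underside, or on its axis if it lies. Leave alone.
There are look-alikes about, which are no part of the job. What is shaped like the bar_c but brown is not meant.

How it is judged:
By the outcome, as a careful person would: the job done as asked, in the order asked, and still so for the second after the job is handed in, with the robot touching nothing.
Of bar_a, bar_b, bar_c, bar_d only 3 to 4 are there at a start; the rules pass over those that are not, and their reading is None.
At some moment in a run one of bar_a, bar_b, bar_c, bar_d may be knocked a few centimetres aside while the robot is not near it.
It also fails if it takes over 200 s, if anything falls off the work surface, if the arm or the gripper's body presses on something with over 40 N, if the wrist force passes 120 N, or if a joint passes its speed limit or range.

## Working session

There is one attempt and no reset: what is moved stays moved. The work goes in short steps, Python scripts to look and compute and a tool call to move; the robot and the scene stay as the last step left them, time stands still between calls to the robot, and variables do not carry over. Pictures are saved under pics/ and viewed, and the job is handed in when it is done.

Besides the shell and the picture viewer there is one more tool, called as a command line: name --argument value ..., lists and objects as JSON in quotes. step_arm: Moves the arm, as the interface text tells. Its arguments: {"type":"object","properties":{"hand":{"type":"array","items":{"type":"number"}},"linear":{"type":"array","items":{"type":"array","items":{"type":"number"}}},"dr":{"type":"array","items":{"type":"array","items":{"type":"number"}}},"force":{"type":"number"}},"required":["hand","linear","dr"]}

```bash
ls; mkdir -p pics
python3 - <<'E'
from workcell import monitor,cams
import cv2,json
s=monitor.sense();print(s)
for n in ["side","top","wrist"]:
    r=cams.read_camera(n);cv2.imwrite(f"pics/{n}0.png",r["color"][:,:,::-1])
    print(n,{k:(v.tolist() if hasattr(v,'tolist') else v) for k,v in r.items() if k!="color"})
E
```

```text
pics
{'time_s': 0.0, 'joints': array([ 1.25895250e+00,  4.23822321e-01,  1.63073228e+00, -4.03910783e-05,
        1.08859800e+00, -1.89986541e-02]), 'qd': array([-6.80729578e-04,  5.61128941e-04,  8.61203821e-04, -2.02943363e-04,
        1.05909293e-03, -6.27741323e-05]), 'tau': array([-1.13639224e-03, -5.44614208e+01, -2.73676479e+01,  6.42417488e-02,
        2.26552121e-02, -1.80210468e-04]), 'eef_pos': array([0.18023722, 0.59786638, 0.23889664]), 'orientation': array([-1.10794870e-04,  1.45890618e-01,  9.89300419e-01, -7.72269236e-04]), 'force': array([-1.11578712,  0.42438309, -0.72228164]), 'ft_torque': array([-0.00929121,  0.00286886,  0.02693829]), 'finger_gap': 0.08748943940016184}
side {'mtx': [[448.0245007769926, 0.0, 281.2104886143935], [0.0, 448.0245007769926, 207.44631959885666], [0.0, 0.0, 1.0]], 'position': [0.11158105592525235, -0.5714643065182117, 1.0393818415305964], 'orientation': [-0.3162004608032743, 0.9008101613561075, -0.2801303056478243, 0.10042576184942435]}
top {'mtx': [[466.7134580245232, 0.0, 278.16366230485255], [0.0, 466.7134580245232, 213.69721386569665], [0.0, 0.0, 1.0]], 'position': [0.28281070868348157, 0.03409801505682558, 1.323355598684208], 'orientation': [0.06923003309701194, -0.7009962749457119, 0.7061375634647903, -0.07198032018289176]}
wrist {'mtx': [[373.9716572719507, 0.0, 282.7338949021387], [0.0, 373.9716572719507, 206.02269643703062], [0.0, 0.0, 1.0]], 'hand_eye': [[0.00037006768960771167, -0.9565061806755285, -0.29171182591629025, 0.08054256383343542], [0.9999999167363843, 0.00030380343830759584, 0.0002724531036517021, -0.002202285849841279], [-0.00017198002187862098, -0.2917119024533998, 0.956506213461203, -0.14544407759802844], [0.0, 0.0, 0.0, 1.0]]}
```

View pics/side0.png

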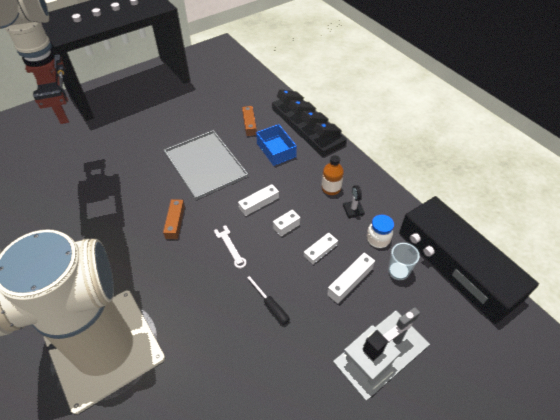

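View pics/top0.png

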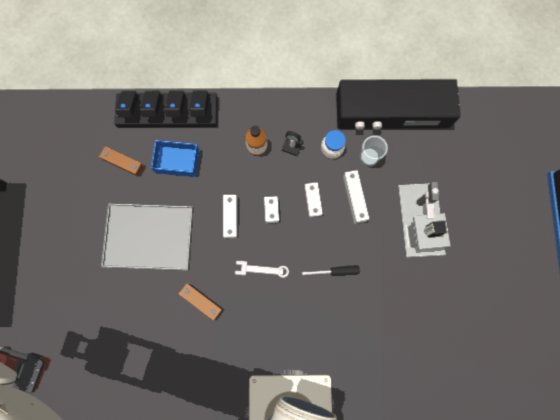

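View pics/wrist0.png

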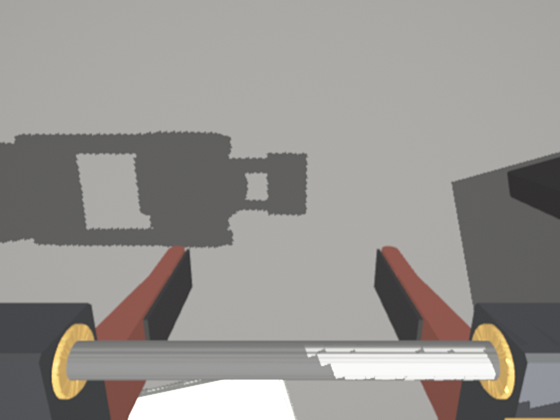

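```bash
cat > h.py <<'E'
import numpy as np,cv2
from scipy.spatial.transform import Rotation as R
from workcell import monitor,cams
def Rq(q): return R.from_quat([q[1],q[2],q[3],q[0]]).as_matrix()
def get(n):
    s=monitor.sense(); r=cams.read_camera(n)
    if n=="wrist":
        M=Rq(s["orientation"]);H=r["hand_eye"]
        p=np.array(s["eef_pos"])+M@H[:3,3]; O=M@H[:3,:3]
    else: p=np.array(r["position"]);O=Rq(r["orientation"])
    return r["color"],(np.array(r["mtx"]),p,O)
def ray(c,uv,z):
    K,p,O=c; uv=np.atleast_2d(np.array(uv,float))
    d=(np.linalg.inv(K)@np.c_[uv,np.ones(len(uv))].T).T@O.T
    return p+d*((z-p[2])/d[:,2])[:,None]
def proj(c,P):
    K,p,O=c; q=(np.atleast_2d(P)-p)@O@K.T
    return q[:,:2]/q[:,2:]
def save(n,img,box=None,f=1):
    if box: img=img[box[1]:box[3],box[0]:box[2]]
    cv2.imwrite(f"pics/{n}.png",cv2.resize(img[:,:,::-1],None,fx=f,fy=f,interpolation=cv2.INTER_CUBIC))
E
python3 - <<'E'
from h import *
t,ct=get("top"); s,cs=get("side")
save("topcrop",t,(200,160,480,280),2.8); save("sidedock",s,(320,270,460,400),5)
for n,uv,z in [("tray",(148,237),.01),("b?",(314,199),.024),("c?",(230,216),.032),("a?",(271,210),.036),("d?",(357,197),.042)]:
    print(n,ray(ct,uv,z)[0])
g=t.min(2); m=((g>150)*255).astype(np.uint8)
for c in cv2.findContours(m,cv2.RETR_EXTERNAL,cv2.CHAIN_APPROX_NONE)[0]:
    x,y,w,h=cv2.boundingRect(c)
    if cv2.contourArea(c)>60 and 90<y<330: 
        b=cv2.minAreaRect(c); P=ray(ct,cv2.boxPoints(b),.033)
        print(b[0],cv2.contourArea(c),P.mean(0).round(4),np.linalg.norm(P[1]-P[0]).round(4),np.linalg.norm(P[2]-P[1]).round(4),[np.degrees(np.arctan2(*(P[i+1]-P[i])[1::-1])).round(1) for i in (0,1)])
E
```

```text
tray [0.48412649 0.398116   0.01      ]
b? [ 0.58839894 -0.07480096  0.024     ]
c? [0.53893358 0.16388632 0.032     ]
a? [0.55457344 0.04817288 0.036     ]
d? [ 0.58912785 -0.19485824  0.042     ]
(261.7079772949219, 268.8805236816406) 375.0 [0.3897 0.0746 0.033 ] 0.0374 0.1465 [np.float64(-3.2), np.float64(-94.2)]
(147.68014526367188, 236.1363067626953) 4925.5 [0.4843 0.3928 0.033 ] 0.1781 0.2411 [np.float64(1.7), np.float64(-92.6)]
(270.9805908203125, 208.688720703125) 308.0 [0.5592 0.0483 0.033 ] 0.0383 0.0729 [np.float64(-86.7), np.float64(-176.9)]
(229.5, 216.0) 537.0 [0.5393 0.1652 0.033 ] 0.1206 0.0369 [np.float64(0.9), np.float64(-90.4)]
(424.3170471191406, 219.35366821289062) 1801.0 [ 0.527  -0.3835  0.033 ] 0.1285 0.2112 [np.float64(-83.9), np.float64(-178.3)]
(313.1127014160156, 198.982666015625) 404.0 [ 0.5867 -0.0715  0.033 ] 0.0386 0.0973 [np.float64(-81.4), np.float64(-172.9)]
(356.3703308105469, 195.65264892578125) 645.0 [ 0.596  -0.1947  0.033 ] 0.04 0.1492 [np.float64(-76.3), np.float64(-169.2)]
(329.700927734375, 147.96536254882812) 85.5 [ 0.7383 -0.1231  0.033 ] 0.0381 0.0657 [np.float64(-35.0), np.float64(-127.5)]
(374.0, 149.5) 528.5 [ 0.7329 -0.2517  0.033 ] 0.076 0.0824 [np.float64(-90.4), np.float64(176.9)]
```

View pics/topcrop.png

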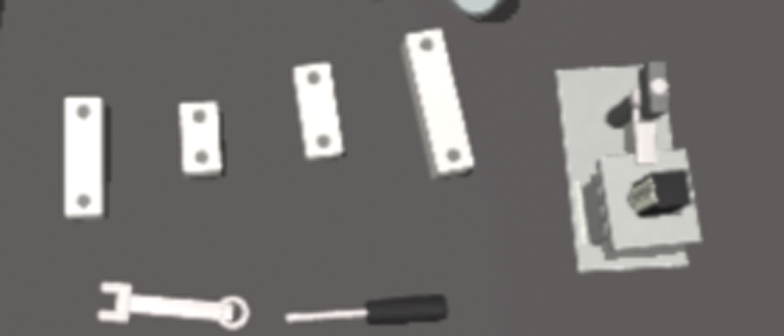

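View pics/sidedock.png

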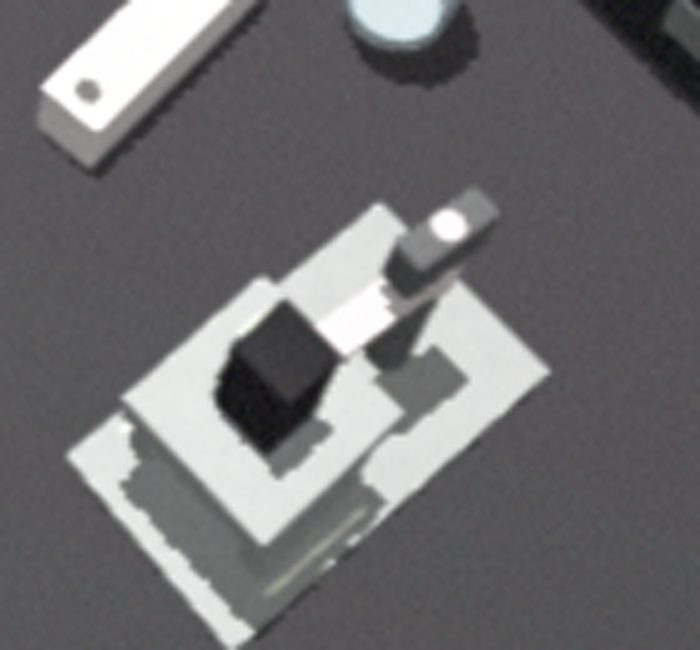

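Run:
```python
from h import *
t,ct=get("top"); s,cs=get("side")
P=ray(ct,[(398.9,185),(406.4,256.8),(445.7,254.6)],.008);print(P.round(4))
print(np.linalg.norm(P[0]-P[1]),np.linalg.norm(P[1]-P[2]),np.degrees(np.arctan2(*(P[0]-P[1])[1::-1])),(P[0]+P[2])/2)
Q=ray(cs,np.array([(378,203),(550,372),(68,456),(235,648)])/5+[320,270],.008);print(Q.round(4), (Q[1]+Q[2])/2,np.linalg.norm(Q[0]-Q[2]),)
for z in (.135,.143,.15): print(z,ray(ct,(435.4,191.1),z)[0].round(4),ray(cs,(409.8,314.8),z)[0].round(4))
```

```text
[[ 0.6324 -0.3246  0.008 ]
 [ 0.4227 -0.3334  0.008 ]
 [ 0.4281 -0.4451  0.008 ]]
0.2098467818004884 0.11178110729964222 2.4104605428788215 [ 0.53023277 -0.3848325   0.008     ]
[[ 0.633  -0.3253  0.008 ]
 [ 0.6395 -0.4352  0.008 ]
 [ 0.4258 -0.3367  0.008 ]
 [ 0.433  -0.4447  0.008 ]] [ 0.5326662  -0.38598028  0.008     ] 0.20747857431040762
0.135 [ 0.5814 -0.3849  0.135 ] [ 0.5873 -0.3804  0.135 ]
0.143 [ 0.5794 -0.3821  0.143 ] [ 0.5831 -0.3821  0.143 ]
0.15 [ 0.5776 -0.3796  0.15  ] [ 0.5794 -0.3836  0.15  ]
```

```bash
cat > plan.py <<'E'
import sys,json
from h import *
# waypoint: (x,y,z,yaw_deg of tool y, rowsmax step mm)
def state():
    s=monitor.sense(); M=Rq(s["orientation"]); return np.array(s["eef_pos"]),M,s
def target(yaw):
    a=np.radians(yaw); y=np.array([np.cos(a),np.sin(a),0]); z=np.array([0,0,-1.]); return np.c_[np.cross(y,z),y,z]
def plan(wps,grip,show=True):
    p,M,s=state(); L=[];D=[]
    for w in wps:
        step=w[4] if len(w)>4 else .055
        g=np.array(w[:3]); T=target(w[3])
        rv=R.from_matrix(M.T@T).as_rotvec()
        n=max(1,int(np.ceil(np.linalg.norm(g-p)/step-1e-6)),int(np.ceil(np.degrees(np.linalg.norm(rv))/10.0-1e-6)))
        d=(g-p)/n; dR=R.from_rotvec(rv/n).as_matrix()
        for i in range(n):
            l=(M.T@d*100).round(2); r=np.degrees(rv/n).round(1)
            L.append(l.tolist());D.append(r.tolist())
            p=p+M@l/100; M=M@R.from_rotvec(np.radians(r)).as_matrix()
    f=lambda A:"["+",".join("["+",".join(f"{v:g}" if v else "0" for v in a)+"]" for a in A)+"]"
    print(len(L)); print("hand",[grip]*len(L)); print("lin",f(L)); print("dr",f(D)); return L,D
def st():
    p,M,s=state(); y=M[:,1]
    print("t",round(s["time_s"],2),"p",p.round(4),"yaw",np.degrees(np.arctan2(y[1],y[0])).round(2),"tilt",np.degrees(np.arccos(-M[2,2])).round(2),"q",s["joints"].round(2),"F",s["force"].round(1),"T",s["ft_torque"].round(2),"gap",round(s["finger_gap"],4))
E
python3 - <<'E'
from plan import *
st(); plan([(.53,-.3831,.25,92.7)],0)
E
```

```text
t 0.35 p [0.1803 0.5983 0.2395] yaw 73.23 tilt 0.02 q [ 1.26  0.42  1.63 -0.    1.09 -0.02] F [-0.6  1.4 -0.1] T [-0.    0.02  0.02] gap 0.0876
19
hand [0, 0, 0, 0, 0, 0, 0, 0, 0, 0, 0, 0, 0, 0, 0, 0, 0, 0, 0]
lin [[-3.25,-4.41,-0.05],[-3.18,-4.47,-0.05],[-3.1,-4.53,-0.05],[-3.02,-4.58,-0.05],[-2.94,-4.63,-0.05],[-2.86,-4.68,-0.05],[-2.77,-4.73,-0.05],[-2.69,-4.78,-0.05],[-2.61,-4.82,-0.05],[-2.52,-4.87,-0.05],[-2.44,-4.91,-0.05],[-2.35,-4.95,-0.05],[-2.26,-4.99,-0.05],[-2.18,-5.03,-0.05],[-2.09,-5.07,-0.05],[-2,-5.11,-0.05],[-1.91,-5.14,-0.05],[-1.82,-5.17,-0.05],[-1.73,-5.2,-0.05]]
dr [[0,0,-1],[0,0,-1],[0,0,-1],[0,0,-1],[0,0,-1],[0,0,-1],[0,0,-1],[0,0,-1],[0,0,-1],[0,0,-1],[0,0,-1],[0,0,-1],[0,0,-1],[0,0,-1],[0,0,-1],[0,0,-1],[0,0,-1],[0,0,-1],[0,0,-1]]
```

step_arm --hand '[0,0,0,0,0,0,0,0,0,0,0,0,0,0,0,0,0,0,0]' --linear '[[-3.25,-4.41,0],[-3.18,-4.47,0],[-3.1,-4.53,0],[-3.02,-4.58,0],[-2.94,-4.63,0],[-2.86,-4.68,0],[-2.77,-4.73,-0.1],[-2.69,-4.78,-0.1],[-2.61,-4.82,-0.1],[-2.52,-4.87,-0.1],[-2.44,-4.91,-0.1],[-2.35,-4.95,-0.1],[-2.26,-4.99,-0.1],[-2.18,-5.03,-0.1],[-2.09,-5.07,-0.1],[-2,-5.11,-0.1],[-1.9,-5.14,-0.1],[-1.8,-5.17,-0.1],[-1.7,-5.2,-0.1]]' --dr '[[0,0,-1],[0,0,-1],[0,0,-1],[0,0,-1],[0,0,-1],[0,0,-1],[0,0,-1],[0,0,-1],[0,0,-1],[0,0,-1],[0,0,-1],[0,0,-1],[0,0,-1],[0,0,-1],[0,0,-1],[0,0,-1],[0,0,-1],[0,0,-1],[0,0,-1]]'

```text
time_s: 2.72
eef_pos: [0.5473, -0.4086, 0.2554]
orientation: [0.007, -0.027, 1.0, 0.002]
force: [0.7, 0.9, 0.4]
finger_gap: 0.0879
```

Run:
```python
from plan import *
st(); w,c=get("wrist"); save("w1",w)
print(proj(c,[[.581,-.3831,.143],[.606,-.382,.143],[.486,-.3876,.148]]).round(1))
```

```text
t 2.73 p [ 0.5473 -0.4086  0.2554] yaw 93.13 tilt 0.8 q [-0.66  0.49  1.48  0.01  1.16 -2.29] F [0.7 0.9 0.4] T [ 0.1  -0.02 -0.03] gap 0.0879
[[316.2 251.8]
 [315.  281.5]
 [321.9 123.2]]
```

View pics/w1.png

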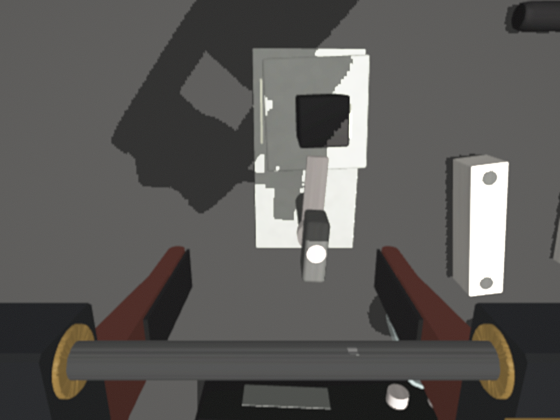

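Run:
```python
from plan import *
st(); w,c=get("wrist"); save("w2",w,(240,30,380,300),3); st()
```

```text
t 2.77 p [ 0.5491 -0.4146  0.2554] yaw 93.06 tilt 0.92 q [-0.67  0.5   1.47  0.01  1.16 -2.3 ] F [-0.1 -3.2  0.4] T [-0.08 -0.06  0.01] gap 0.0878
t 2.83 p [ 0.548  -0.4115  0.255 ] yaw 92.95 tilt 0.85 q [-0.67  0.49  1.48  0.01  1.16 -2.29] F [ 0.1 -0.  -0.1] T [ 0.07  0.01 -0.02] gap 0.0876
```

View pics/w2.png

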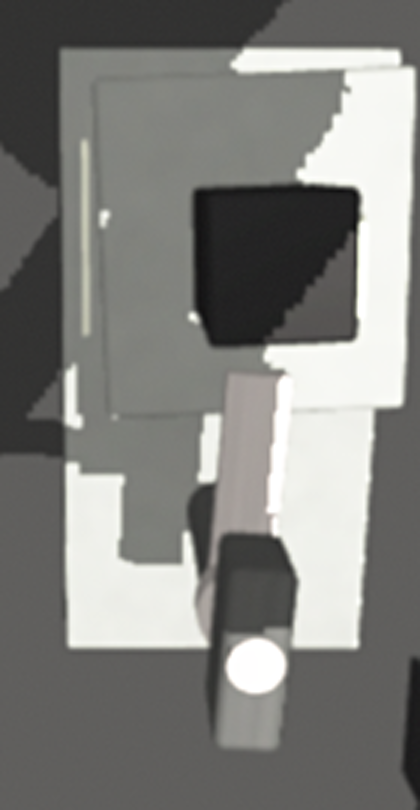

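Run:
```python
from plan import *
w,c=get("wrist"); st()
f=lambda L:np.array(L)/3+[240,30]
def an(a,b): return np.degrees(np.arctan2(*(b-a)[1::-1])).round(2)
P=ray(c,f([(60,48),(400,48),(358,648),(68,648)]),.008); print(P.round(4),P.mean(0),an(P[0],P[3]),an(P[1],P[2]),an(P[1],P[0]),an(P[2],P[3]))
P=ray(c,f([(95,78),(415,66),(402,408),(108,415)]),.088); print(P.round(4),P.mean(0),an(P[0],P[3]),an(P[1],P[2]),np.linalg.norm(P[0]-P[3]),np.linalg.norm(P[0]-P[1]))
print(ray(c,f([(256,666)]),.143))
P=ray(c,f([(218,746),(222,625),(278,746),(290,628)]),.143);print(an(P[1],P[0]),an(P[3],P[2]))
```

```text
t 2.88 p [ 0.5471 -0.4089  0.2546] yaw 92.97 tilt 0.79 q [-0.66  0.49  1.48  0.01  1.16 -2.29] F [-0.5  0.3  0.4] T [ 0.    0.01 -0.  ] gap 0.0877
[[ 0.4293 -0.4413  0.008 ]
 [ 0.4236 -0.332   0.008 ]
 [ 0.6336 -0.3214  0.008 ]
 [ 0.6392 -0.4313  0.008 ]] [ 0.53142731 -0.38151884  0.008     ] 2.74 2.88 -87.02 -87.05
[[ 0.4432 -0.4273  0.088 ]
 [ 0.4361 -0.3452  0.088 ]
 [ 0.5252 -0.3372  0.088 ]
 [ 0.5315 -0.4198  0.088 ]] [ 0.48400373 -0.38237312  0.088     ] 4.83 5.11 0.08854603999891351 0.08244293161876017
[[ 0.58151023 -0.3796177   0.143     ]]
2.69 0.12
```

Run:
```python
from plan import *
plan([(.581,-.3828,.19,92.8,.03)],0)
```

```text
3
hand [0, 0, 0]
lin [[-1.15,0.8,2.17],[-1.16,0.81,2.17],[-1.17,0.81,2.16]]
dr [[0.1,0.3,0.1],[0.1,0.3,0.1],[0.1,0.3,0.1]]
```

step_arm --hand '[60,60,60,60]' --linear '[[-1.15,0.8,2.17],[-1.15,0.8,2.17],[-1.15,0.8,2.17],[0,0,0]]' --dr '[[0.1,0.3,0.1],[0.1,0.3,0.1],[0.1,0.3,0.1],[0,0,0]]'

```text
time_s: 3.38
eef_pos: [0.5819, -0.3761, 0.1835]
orientation: [-0.004, -0.025, 1.0, 0.001]
force: [-0.0, 0.8, 0.6]
finger_gap: 0.0673
```

Run:
```python
from plan import *
st(); w,c=get("wrist"); save("w3",w); print(proj(c,[[.581,-.3828,.143]]))
plan([(.581,-.3828,.19,92.8,.03),(.581,-.3828,.131,92.8,.02)],60)
```

```text
t 3.38 p [ 0.5819 -0.3761  0.1835] yaw 92.82 tilt 0.41 q [-0.59  0.58  1.5  -0.    1.06 -2.21] F [-0.   0.8  0.6] T [ 0.01  0.03 -0.  ] gap 0.0673
[[273.85365733 248.02909524]]
4
hand [60, 60, 60, 60]
lin [[0.14,-0.58,-0.53],[0,0,1.97],[0,0,1.97],[0,0,1.97]]
dr [[0,-0.3,0],[0,0,0],[0,0,0],[0,0,0]]
```

View pics/w3.png

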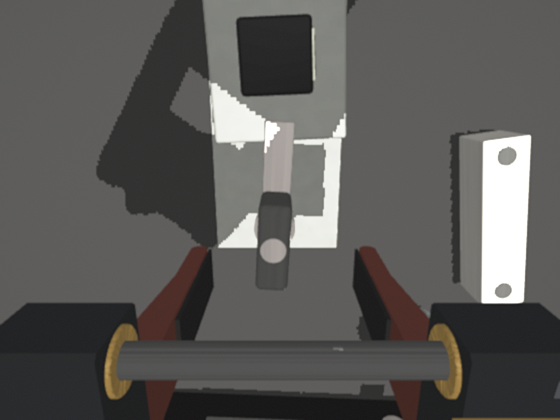

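step_arm --hand '[110,110,110,110,110]' --linear '[[0.05,-0.55,0],[0,0,0],[0,0,1.7],[0,0,1.7],[0,0,1.7]]' --dr '[[0,-0.3,0],[0,0,0],[0,0,0],[0,0,0],[0,0,0]]'

```text
time_s: 4.05
eef_pos: [0.5826, -0.3849, 0.1341]
orientation: [0.002, -0.024, 1.0, -0.002]
force: [-0.1, 0.3, 0.1]
finger_gap: 0.0499
```

Run:
```python
from plan import *
st(); w,c=get("wrist"); save("w4",w); st();print(proj(c,[[.581,-.3828,.143]]))
plan([(.5812,-.3828,.131,92.8,.03)],110)
```

```text
t 4.05 p [ 0.5826 -0.3849  0.1341] yaw 92.72 tilt 0.34 q [-0.6   0.64  1.52 -0.    0.97 -2.22] F [-0.1  0.3  0.1] T [ 0.06 -0.01 -0.05] gap 0.0499
t 4.1 p [ 0.5813 -0.3839  0.1313] yaw 92.72 tilt 0.1 q [-0.6   0.65  1.52 -0.    0.97 -2.22] F [-0.7 -0.1 -1.6] T [0.04 0.02 0.02] gap 0.0498
[[292.57157713 294.61190845]]
1
hand [110]
lin [[0,0.11,0.03]]
dr [[-0.1,0.1,-0.1]]
```

View pics/w4.png

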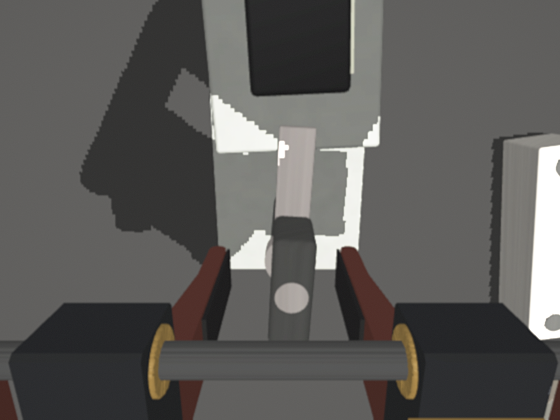

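step_arm --hand '[255,255,255,255,255]' --linear '[[0,0.1,0],[0,0,0],[0,0,0],[0,0,0],[0,0,0]]' --dr '[[0,0,0],[0,0,0],[0,0,0],[0,0,0],[0,0,0]]' --force 30

```text
time_s: 4.72
eef_pos: [0.5809, -0.3816, 0.1304]
orientation: [-0.0, -0.024, 1.0, 0.001]
force: [-1.2, -0.5, -3.2]
finger_gap: 0.0179
```

Run:
```python
from plan import *
st()
```

```text
t 4.72 p [ 0.5809 -0.3816  0.1304] yaw 92.72 tilt 0.07 q [-0.6   0.65  1.53  0.    0.97 -2.22] F [-1.2 -0.5 -3.2] T [-0.17 -0.05 -0.05] gap 0.0179
```

step_arm --hand '[255,255,255,255,255,255]' --linear '[[0,0,-0.02],[0,0,-0.02],[0,0,-0.02],[0,0,-0.02],[0,0,-0.02],[0,0,0]]' --dr '[[0,0,8],[0,0,8],[0,0,8],[0,0,8],[0,0,8],[0,0,0]]'

```text
time_s: 5.48
eef_pos: [0.5814, -0.3801, 0.1313]
orientation: [-0.0, 0.329, 0.944, 0.001]
force: [-1.3, 0.4, -2.2]
finger_gap: 0.0179
```

Run:
```python
from plan import *
st()
```

```text
t 5.47 p [ 0.5814 -0.3801  0.1313] yaw 51.63 tilt 0.14 q [-0.6   0.65  1.53  0.    0.97 -1.5 ] F [-1.3  0.4 -2.2] T [ 0.07  0.03 -0.06] gap 0.0179
```

step_arm --hand '[255,255,255,255,255,255,255,255,255]' --linear '[[-0.06,-0.08,-0.02],[0,0,-0.02],[0,0,-0.02],[0,0,-0.02],[0,0,-0.02],[0,0,-0.02],[0,0,-0.02],[0,0,-0.02],[0,0,0]]' --dr '[[0,0,9],[0,0,9],[0,0,9],[0,0,9],[0,0,9],[0,0,9],[0,0,9],[0,0,9],[0,0,0]]'

```text
time_s: 6.6
eef_pos: [0.5839, -0.3794, 0.1328]
orientation: [-0.0, 0.823, 0.568, 0.003]
force: [-0.6, 1.8, -1.8]
finger_gap: 0.0176
```

Run:
```python
from plan import *
st()
```

```text
t 6.6 p [ 0.5839 -0.3794  0.1328] yaw -20.77 tilt 0.31 q [-0.6   0.64  1.52  0.01  0.97 -0.24] F [-0.6  1.8 -1.8] T [ 0.13  0.15 -0.05] gap 0.0176
```

step_arm --hand '[255,255,255,255,255,255]' --linear '[[-0.1,-0.08,-0.02],[-0.08,-0.05,-0.02],[0,0,-0.02],[0,0,-0.02],[0,0,0],[0,0,0]]' --dr '[[0,0,8],[0,0,8],[0,0,8],[0,0,7],[0,0,4],[0,0,3]]'

```text
time_s: 7.35
eef_pos: [0.5848, -0.3803, 0.1336]
orientation: [0.0, 0.961, 0.276, 0.005]
force: [1.6, 0.9, -1.7]
finger_gap: 0.0177
```

Run:
```python
from plan import *
st()
```

```text
t 7.35 p [ 0.5848 -0.3803  0.1336] yaw -57.9 tilt 0.55 q [-0.6   0.64  1.52  0.01  0.97  0.41] F [ 1.6  0.9 -1.7] T [0.25 0.07 0.57] gap 0.0177
```

step_arm --hand '[255,255]' --linear '[[0,0,0],[0,0,0]]' --dr '[[0,0,3],[0,0,0]]'

```text
time_s: 7.6
eef_pos: [0.5847, -0.3804, 0.1336]
orientation: [0.001, 0.966, 0.257, 0.004]
force: [0.5, 1.1, -2.7]
finger_gap: 0.0183
```

Run:
```python
from plan import *
st()
```

```text
t 7.6 p [ 0.5847 -0.3804  0.1336] yaw -60.19 tilt 0.51 q [-0.6   0.64  1.52  0.01  0.97  0.45] F [ 0.5  1.1 -2.7] T [0.11 0.2  0.78] gap 0.0183
```

step_arm --hand '[120,120,100,60,20,0,0]' --linear '[[0,0,0],[0,0,0],[0,0,-2],[0,0,-3],[0,0,-3],[0,0,-1],[0,0,0]]' --dr '[[0,0,0],[0,0,0],[0,0,0],[0,0,0],[0,0,0],[0,0,0],[0,0,0]]'

```text
time_s: 8.48
eef_pos: [0.5849, -0.3824, 0.2323]
orientation: [0.003, 0.966, 0.26, 0.007]
force: [-0.0, -0.5, -0.2]
finger_gap: 0.0848
```

Run:
```python
from plan import *
st(); plan([(.495,-.386,.23,-86)],0)
t,c=get("top"); save("t2",t,(340,140,480,280),4)
```

```text
t 8.47 p [ 0.5849 -0.3824  0.2323] yaw -59.92 tilt 0.84 q [-0.6   0.53  1.47  0.01  1.13  0.44] F [-0.  -0.5 -0.2] T [-0.02  0.16 -0.03] gap 0.0848
3
hand [0, 0, 0]
lin [[-2.65,-1.4,0.03],[-2.84,-0.98,0.05],[-2.95,-0.54,0.06]]
dr [[0.1,-0.2,8.7],[0.1,-0.2,8.7],[0.1,-0.2,8.7]]
```

View pics/t2.png

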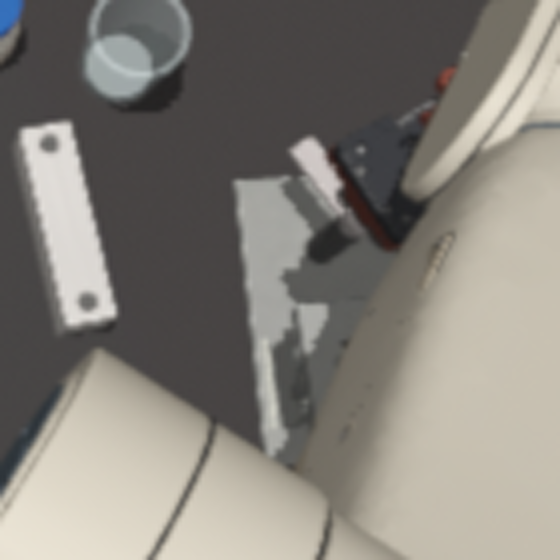

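step_arm --hand '[0,0,0,0]' --linear '[[-2.6,-1.4,0],[-2.8,-1,0],[-2.9,-0.5,0],[0,0,0]]' --dr '[[0,0,8.7],[0,0,8.7],[0.2,-0.5,8.7],[0,0,0]]'

```text
time_s: 9.02
eef_pos: [0.4921, -0.3835, 0.2253]
orientation: [-0.002, 1.0, 0.029, -0.001]
force: [0.1, 0.2, -0.8]
finger_gap: 0.0876
```

Run:
```python
from plan import *
monitor.sense(); get("side");get("side")
st(); w,c=get("wrist"); save("w5",w);  st(); print(proj(c,[[.486,-.386,.148]]))
np.save("c5.npy",np.array(c,dtype=object),allow_pickle=True)
```

```text
t 9.12 p [ 0.4941 -0.3837  0.2257] yaw -86.54 tilt 0.22 q [-0.68  0.44  1.64  0.    1.07  0.83] F [-0.   0.1  0.6] T [-0.04  0.11  0.03] gap 0.0878
t 9.18 p [ 0.4946 -0.3838  0.226 ] yaw -86.53 tilt 0.2 q [-0.68  0.44  1.64  0.    1.07  0.83] F [-0.5 -0.   0.3] T [-0.04  0.16  0.01] gap 0.0881
[[282.94183465 235.20018221]]Traceback (most recent call last):
  File "<stdin>", line 4, in <module>
ValueError: could not broadcast input array from shape (3,3) into shape (3,)
```

View pics/w5.png

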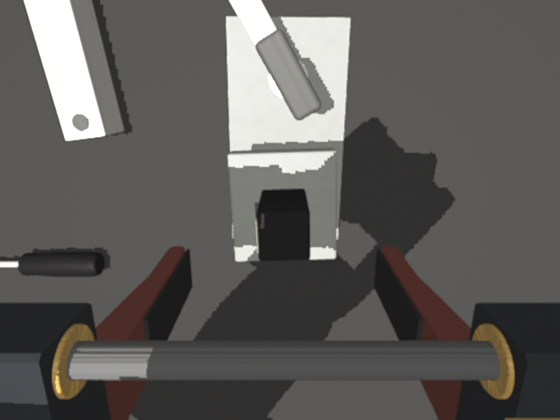

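Run:
```python
from plan import *
w,c=get("wrist"); save("w6",w,(215,135,365,275),5)
P=ray(c,[(229,155),(336,150)],.088); d=P[1]-P[0];print(np.linalg.norm(d),np.degrees(np.arctan2(d[1],d[0])))
P=ray(c,[(259,259),(310,259)],.148); d=P[1]-P[0];print(np.linalg.norm(d),np.degrees(np.arctan2(d[1],d[0])))
plan([(.486,-.386,.18,-86,.02),(.486,-.386,.125,-86,.02)],0)
```

```text
0.08130978826132251 -83.80005389292717
0.03325869101117917 -86.42137480911458
6
hand [0, 0, 0, 0, 0, 0]
lin [[-0.3,0.06,1.54],[-0.3,0.06,1.54],[-0.3,0.05,1.54],[0,0,1.83],[0,0,1.83],[0,0,1.83]]
dr [[-0.1,0,-0.2],[-0.1,0,-0.2],[-0.1,0,-0.2],[0,0,0],[0,0,0],[0,0,0]]
```

View pics/w6.png

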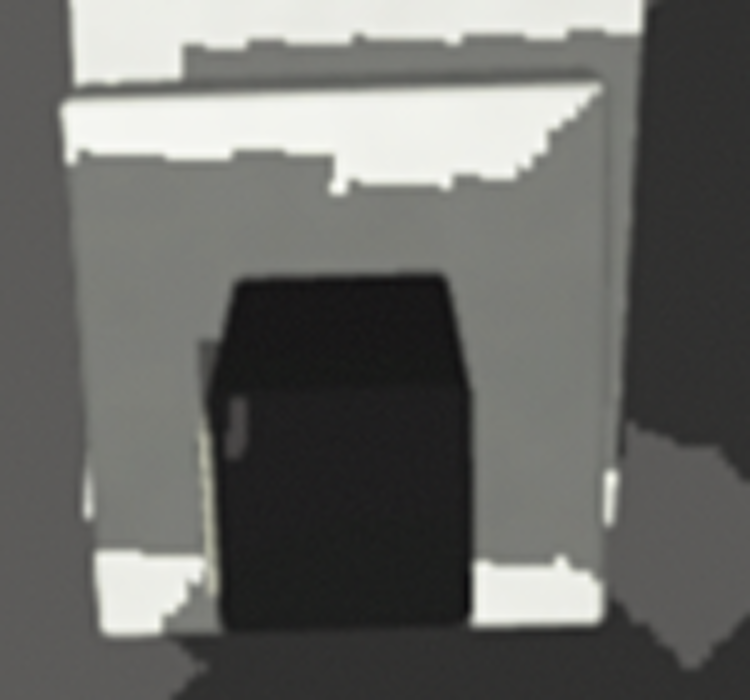

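step_arm --hand '[0,0,0,0,0,0,0]' --linear '[[-0.3,0.06,1.5],[-0.3,0.06,1.5],[-0.2,0.05,1.5],[0,0,1.8],[0,0,1.7],[0,0,1.2],[0,0,0]]' --dr '[[-0.1,0,-0.4],[-0.1,0,-0.4],[0,0,-0.4],[0,0,0],[0,0,0],[0,0,0],[0,0,0]]'

```text
time_s: 10.1
eef_pos: [0.4872, -0.385, 0.1251]
orientation: [-0.001, 0.999, 0.043, -0.001]
force: [0.2, -0.3, -0.0]
finger_gap: 0.0877
```

Run:
```python
from plan import *
st(); plan([(.486,-.386,.123,-85,.02)],0)
```

```text
t 10.1 p [ 0.4872 -0.385   0.1251] yaw -85.04 tilt 0.11 q [-0.69  0.56  1.71  0.    0.87  0.8 ] F [ 0.2 -0.3 -0. ] T [-0.04  0.2   0.03] gap 0.0877
1
hand [0]
lin [[-0.13,0.09,0.21]]
dr [[-0.1,0.1,0]]
```

step_arm --hand '[255,255,255,255,255,255,255]' --linear '[[-0.1,0.1,0.1],[0,0,0],[0,0,0],[0,0,0],[0,0,0],[0,0,0],[0,0,0]]' --dr '[[-0.1,0.1,0],[0,0,0],[0,0,0],[0,0,0],[0,0,0],[0,0,0],[0,0,0]]' --force 35

```text
time_s: 10.98
eef_pos: [0.4871, -0.3867, 0.1259]
orientation: [0.001, 0.999, 0.043, 0.002]
force: [0.6, -1.5, -1.9]
finger_gap: 0.0336
```

Run:
```python
from plan import *
st()
```

```text
t 10.97 p [ 0.4871 -0.3867  0.1259] yaw -85.03 tilt 0.22 q [-0.69  0.56  1.71  0.    0.87  0.79] F [ 0.6 -1.5 -1.9] T [-0.16  0.12 -0.03] gap 0.0336
```

```bash
cat > bars.py <<'E'
from plan import *
B=dict(a=(.070,.036),b=(.095,.024),c=(.120,.032),d=(.145,.042))
def bars(cam="top",thr=None,tag=None,only=None):
    im,c=get(cam)
    g=im.min(2); sat=im.max(2).astype(int)-g
    for th in ([thr] if thr else [120,150,175]):
        m=((g>th)&(sat<60)).astype(np.uint8)*255
        m=cv2.morphologyEx(m,cv2.MORPH_CLOSE,np.ones((5,5)))
        for k in cv2.findContours(m,cv2.RETR_EXTERNAL,cv2.CHAIN_APPROX_NONE)[0]:
            if cv2.contourArea(k)<150: continue
            q=k[:,0,:].astype(float)
            for n,(l,h) in B.items():
                if only and n not in only: continue
                P=ray(c,q,h)[:,:2]
                r=cv2.minAreaRect((P*1000).astype(np.float32)); w=sorted(r[1])
                if abs(w[1]-l*1000)<8 and abs(w[0]-36)<8:
                    bp=cv2.boxPoints(r); e=[bp[1]-bp[0],bp[2]-bp[1]]; e=max(e,key=np.linalg.norm)
                    a=np.degrees(np.arctan2(e[1],e[0])); a=(a+90)%180-90
                    print(cam,th,n,"ctr",np.round(np.array(r[0])/1000,4),"L,W",np.round(w[::-1],1),"yaw",round(a,1),"px",q.mean(0).round())
    if tag: save(tag,im)
    return im,c
if __name__=="__main__":
    st(); bars("top"); bars("side"); bars("wrist")
E
python3 bars.py
python3 - <<'E'
from plan import *
plan([(.487,-.387,.215,-85,.02)],255)
E
```

```text
t 10.97 p [ 0.4871 -0.3867  0.1259] yaw -85.03 tilt 0.22 q [-0.69  0.56  1.71  0.    0.87  0.79] F [ 0.6 -1.5 -1.9] T [-0.16  0.12 -0.03] gap 0.0336
top 120 d ctr [0.3889 0.0743] L,W [144.9  37. ] yaw 85.9 px [259. 269.]
top 120 a ctr [0.5505 0.0749] L,W [72.  36.7] yaw 0.1 px [261. 212.]
top 120 c ctr [0.5398 0.1651] L,W [121.  37.] yaw 0.9 px [229. 216.]
top 120 b ctr [ 0.5887 -0.0721] L,W [97.4 38.3] yaw 7.4 px [313. 199.]
top 120 d ctr [ 0.5939 -0.1931] L,W [147.6  39. ] yaw 11.0 px [356. 196.]
top 150 d ctr [0.3899 0.0743] L,W [144.6  35.7] yaw 86.7 px [259. 269.]
top 150 a ctr [0.5492 0.0749] L,W [69.3 36.6] yaw 0.1 px [261. 212.]
top 150 c ctr [0.5409 0.1669] L,W [118.5  34.1] yaw 0.6 px [229. 215.]
top 150 b ctr [ 0.5888 -0.0723] L,W [96.  37.5] yaw 7.3 px [313. 199.]
top 150 d ctr [ 0.5939 -0.1932] L,W [145.3  37.3] yaw 11.3 px [356. 196.]
top 175 d ctr [0.39   0.0741] L,W [139.6  33.7] yaw 85.9 px [259. 269.]
top 175 a ctr [0.5506 0.0736] L,W [66.4 33.7] yaw 0.1 px [262. 212.]
top 175 c ctr [0.5411 0.1655] L,W [118.1  31.3] yaw 0.6 px [229. 215.]
top 175 b ctr [ 0.5896 -0.0728] L,W [93.1 35.1] yaw 7.1 px [313. 199.]
top 175 d ctr [ 0.5949 -0.194 ] L,W [143.6  34.9] yaw 11.0 px [357. 195.]
side 120 d ctr [0.3835 0.0523] L,W [145.1  38.7] yaw 85.5 px [230. 245.]
side 150 d ctr [0.3813 0.0528] L,W [143.2  38. ] yaw 82.9 px [230. 245.]
side 175 d ctr [-0.0842 -0.0263] L,W [141.2  37.9] yaw -89.9 px [ 64. 374.]
side 175 d ctr [0.3821 0.0523] L,W [142.   36.5] yaw 84.7 px [230. 245.]
wrist 150 b ctr [ 0.5023 -0.3756] L,W [88.8 28.1] yaw -85.0 px [262. 184.]
wrist 175 b ctr [ 0.5022 -0.3753] L,W [88.  28.1] yaw -85.0 px [261. 184.]
5
hand [255, 255, 255, 255, 255]
lin [[0,0.01,-1.78],[0,0.01,-1.78],[0,0.01,-1.78],[0,0.01,-1.78],[0,0.01,-1.78]]
dr [[0,0,0],[0,0,0],[0,0,0],[0,0,0],[0,0,0]]
```

step_arm --hand '[255,255,255,255,255,255]' --linear '[[0,0,-1],[0,0,-1.8],[0,0,-1.8],[0,0,-2],[0,0,-2],[0,0,0]]' --dr '[[0,0,0],[0,0,0],[0,0,0],[0,0,0],[0,0,0],[0,0,0]]'

```text
time_s: 11.88
eef_pos: [0.4865, -0.3863, 0.2185]
orientation: [0.001, 0.999, 0.043, 0.002]
force: [0.5, 0.3, -5.5]
finger_gap: 0.0338
```

Run:
```python
from plan import *
st(); s,c=get("side"); save("s3",s); w,c=get("wrist"); save("w7",w)
plan([(.5505,.0745,.215,-90,.05)],255)
```

```text
t 11.88 p [ 0.4865 -0.3863  0.2185] yaw -85.04 tilt 0.22 q [-0.69  0.44  1.66  0.    1.04  0.79] F [ 0.5  0.3 -5.5] T [-0.05  0.1  -0.02] gap 0.0338
10
hand [255, 255, 255, 255, 255, 255, 255, 255, 255, 255]
lin [[1.05,-4.53,0.02],[1.01,-4.53,0.02],[0.97,-4.54,0.02],[0.93,-4.55,0.02],[0.89,-4.56,0.02],[0.85,-4.57,0.02],[0.81,-4.57,0.02],[0.77,-4.58,0.02],[0.73,-4.59,0.02],[0.69,-4.59,0.02]]
dr [[0,0,0.5],[0,0,0.5],[0,0,0.5],[0,0,0.5],[0,0,0.5],[0,0,0.5],[0,0,0.5],[0,0,0.5],[0,0,0.5],[0,0,0.5]]
```

View pics/s3.png

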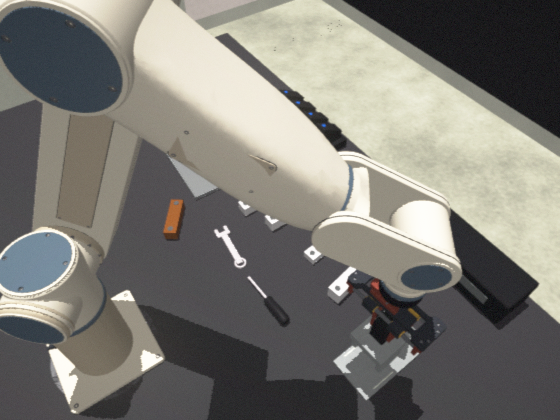

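View pics/w7.png

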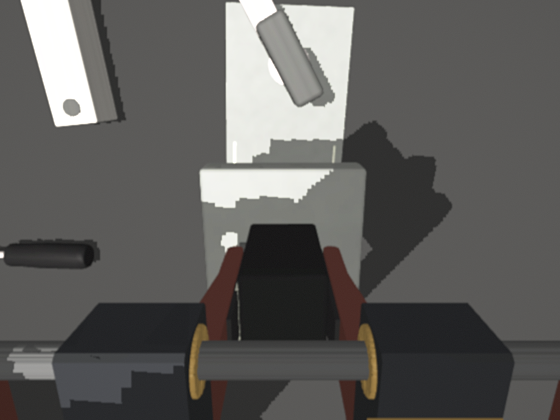

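Run:
```python
from plan import *
p,M,s=state(); w,c=get("wrist")
for z in (p[2]-.118+.08,):
  P=ray(c,[(201,166),(365,166)],z); print(((P-p)@M).round(4), np.linalg.norm(P[1]-P[0]))
P=ray(c,[(249,226),(315,226)],p[2]-.118+.14);print(((P-p)@M).round(4))
```

```text
[[ 0.0439 -0.0387  0.038 ]
 [ 0.044   0.0428  0.038 ]] 0.08142850825394697
[[ 0.034  -0.0099 -0.022 ]
 [ 0.0341  0.0132 -0.022 ]]
```

step_arm --hand '[255,255,255,255,255,255,255,255,255,255,255,255]' --linear '[[0.6,-2.5,0],[1,-4.5,0],[0.97,-4.5,0],[0.93,-4.5,0],[0.89,-4.5,0],[0.85,-4.5,0],[0.81,-4.5,0],[0.77,-4.5,0],[0.73,-4.5,0],[0.7,-4,0],[0.4,-2,0],[0,0,0]]' --dr '[[0,0,0.4],[0,0,0.5],[0,0,0.5],[0,0,0.5],[0,0,0.5],[0,0,0.5],[0,0,0.5],[0,0,0.5],[0,0,0.5],[0,0,0.5],[0,0,0.2],[0,0,0]]'

```text
time_s: 13.52
eef_pos: [0.5479, 0.0781, 0.2052]
orientation: [-0.003, 1.0, -0.004, -0.009]
force: [0.3, -0.2, -6.0]
finger_gap: 0.0336
```

Run:
```python
from bars import *
st(); get("side");get("side");st(); w,c=get("wrist"); save("w8",w);print(proj(c,[[.585,.0745+.018,.036],[.585,.0745-.018,.036]]))
plan([(.5505,.0745,.19,-90,.05)],255)
```

```text
t 13.53 p [0.5479 0.0781 0.2052] yaw -90.41 tilt 1.08 q [0.12 0.37 1.81 0.01 0.98 1.69] F [ 0.3 -0.2 -6. ] T [-0.05  0.11  0.05] gap 0.0336
t 13.62 p [0.5476 0.0766 0.2053] yaw -90.51 tilt 1.1 q [0.11 0.37 1.81 0.01 0.98 1.69] F [ 0.6 -0.2 -6.2] T [-0.02  0.15  0.05] gap 0.0336
[[261.78564523 141.02312392]
 [304.98416522 140.68410839]]
1
hand [255]
lin [[0.31,0.17,1.55]]
dr [[-0.3,1,-0.6]]
```

View pics/w8.png

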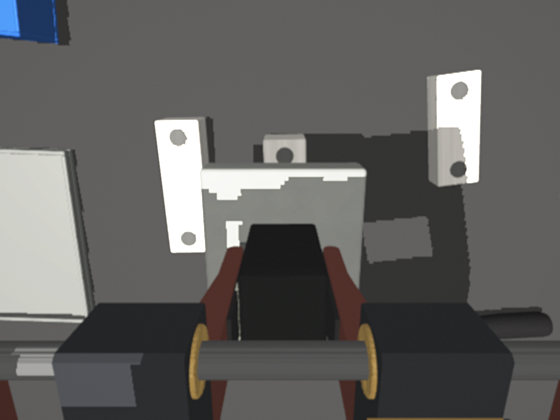

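step_arm --hand '[255,255,255,255,255,255,255]' --linear '[[0.4,0.17,1],[0,0,1.5],[0,0,1.5],[0,0,1.5],[0,0,1.5],[0,0,0.7],[0,0,0]]' --dr '[[-0.3,1,-0.5],[0,0,0],[0,0,0],[0,0,0],[0,0,0],[0,0,0],[0,0,0]]'

```text
time_s: 14.55
eef_pos: [0.5512, 0.0712, 0.1234]
orientation: [0.0, 1.0, -0.003, -0.001]
force: [-0.6, -0.1, -5.2]
finger_gap: 0.0339
```

Run:
```python
from bars import *
st(); plan([(.552,.0745,.1195,-90,.05)],255)
```

```text
t 14.55 p [0.5512 0.0712 0.1234] yaw -90.31 tilt 0.12 q [ 0.11  0.49  1.86 -0.    0.8   1.68] F [-0.6 -0.1 -5.2] T [-0.03  0.3  -0.01] gap 0.0339
1
hand [255]
lin [[0.08,-0.34,0.39]]
dr [[0,0.1,-0.3]]
```

step_arm --hand '[255,255,255,255]' --linear '[[0.05,-0.3,0],[0,0,0.3],[0,0,0.15],[0,0,0]]' --dr '[[0,0,0],[0,0.1,-0.3],[0,0,0],[0,0,0]]'

```text
time_s: 15.05
eef_pos: [0.5521, 0.0744, 0.1198]
orientation: [0.0, 1.0, 0.0, 0.0]
force: [-1.1, -0.0, -3.8]
finger_gap: 0.034
```

Run:
```python
from bars import *
st();s,c=get("side");st();w,c=get("wrist"); save("w9",w); st()
```

```text
t 15.05 p [0.5521 0.0744 0.1198] yaw -89.96 tilt 0.07 q [ 0.11  0.49  1.86 -0.    0.79  1.68] F [-1.1 -0.  -3.8] T [-0.12  0.28  0.01] gap 0.034
t 15.1 p [0.5521 0.0744 0.1198] yaw -89.96 tilt 0.07 q [ 0.11  0.49  1.86 -0.    0.79  1.68] F [-0.4 -0.2 -3.6] T [-0.13  0.31  0.04] gap 0.0334
t 15.15 p [0.5521 0.0744 0.1198] yaw -89.96 tilt 0.07 q [ 0.11  0.49  1.86 -0.    0.79  1.68] F [-0.6 -0.2 -4.5] T [-0.12  0.36  0.02] gap 0.0337
```

View pics/w9.png

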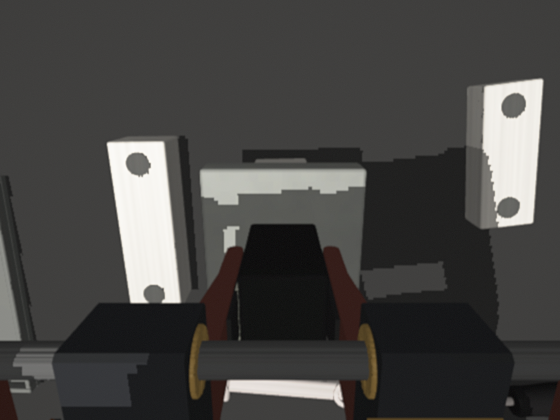

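step_arm --hand '[255,255,255]' --linear '[[0,0,0.15],[0,0,0.1],[0,0,0]]' --dr '[[0,0,0],[0,0,0],[0,0,0]]'

```text
time_s: 15.52
eef_pos: [0.5521, 0.0744, 0.118]
orientation: [0.0, 1.0, 0.0, 0.001]
force: [-0.8, -0.4, -4.0]
finger_gap: 0.0338
```

Run:
```python
from bars import *
st()
```

```text
t 15.53 p [0.5521 0.0744 0.118 ] yaw -89.97 tilt 0.07 q [ 0.11  0.5   1.86 -0.    0.79  1.68] F [-0.8 -0.4 -4. ] T [-0.1   0.33 -0.01] gap 0.0338
```

step_arm --hand '[255,255,255]' --linear '[[0,0,0.1],[0,0,0.1],[0,0,0]]' --dr '[[0,0,0],[0,0,0],[0,0,0]]'

```text
time_s: 15.9
eef_pos: [0.5522, 0.0744, 0.1181]
orientation: [0.0, 1.0, 0.0, 0.001]
force: [-1.5, -0.7, -4.6]
finger_gap: 0.0341
```

Run:
```python
from bars import *
st()
```

```text
t 15.9 p [0.5522 0.0744 0.1181] yaw -89.97 tilt 0.08 q [ 0.11  0.5   1.86 -0.    0.79  1.68] F [-1.5 -0.7 -4.6] T [-0.07  0.35 -0.02] gap 0.0341
```

step_arm --hand '[130,130,130,130,130,130,130,130,130,130,130,130]' --linear '[[0,0,0],[0,0,0],[0,0,0],[0,0,0],[0,0,0],[0,0,0],[0,0,0],[0,0,0],[0,0,0],[0,0,0],[0,0,0],[0,0,0]]' --dr '[[0,0,0],[0,0,0],[0,0,0],[0,0,0],[0,0,0],[0,0,0],[0,0,0],[0,0,0],[0,0,0],[0,0,0],[0,0,0],[0,0,0]]'

```text
time_s: 17.4
eef_pos: [0.5545, 0.0747, 0.1188]
orientation: [0.0, 1.0, 0.0, 0.003]
force: [-0.5, 0.1, 0.9]
finger_gap: 0.0432
```

Run:
```python
from bars import *
st(); w,c=get("wrist"); save("w10",w)
```

```text
t 17.4 p [0.5545 0.0747 0.1188] yaw -89.98 tilt 0.34 q [ 0.11  0.5   1.86 -0.    0.78  1.68] F [-0.5  0.1  0.9] T [-0.02  0.2  -0.03] gap 0.0432
```

View pics/w10.png

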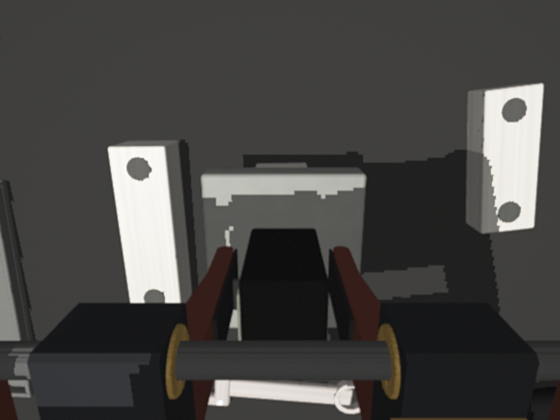

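step_arm --hand '[130,130,255,255,255,255,255,255,255,255,255,255]' --linear '[[-0.2,0,0],[0,0,0],[0,0,0],[0,0,0],[0,0,0],[0,0,0],[0,0,-1],[0,0,-1.8],[0,0,-2],[0,0,-2],[0,0,-1],[0,0,0]]' --dr '[[0,0,0],[0,0,0],[0,0,0],[0,0,0],[0,0,0],[0,0,0],[0,0,0],[0,0,0],[0,0,0],[0,0,0],[0,0,0],[0,0,0]]'

```text
time_s: 18.95
eef_pos: [0.55, 0.0745, 0.2012]
orientation: [0.0, 1.0, 0.0, 0.001]
force: [0.3, 0.6, -6.0]
finger_gap: 0.0339
```

Run:
```python
from bars import *
st(); bars("top",130,"t4"); w,c=get("wrist"); save("w11",w)
plan([(.589,-.0725,.2,-82.7,.045)],255)
```

```text
t 18.95 p [0.55   0.0745 0.2012] yaw -89.98 tilt 0.16 q [ 0.11  0.37  1.82 -0.    0.95  1.68] F [ 0.3  0.6 -6. ] T [-0.02  0.13 -0.01] gap 0.0339
top 130 b ctr [ 0.5897 -0.0722] L,W [95.3 37.9] yaw 7.8 px [314. 197.]
top 130 d ctr [ 0.594  -0.1932] L,W [146.5  38.5] yaw 11.0 px [356. 195.]
4
hand [255, 255, 255, 255]
lin [[0.99,3.68,0.01],[0.87,3.7,0.01],[0.75,3.73,0.01],[0.64,3.75,0.01]]
dr [[0,0,-1.8],[0,0,-1.8],[0,0,-1.8],[0,0,-1.8]]
```

View pics/w11.png

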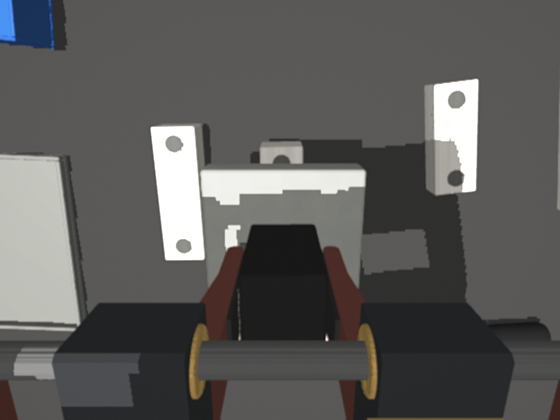

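step_arm --hand '[255,255,255,255,255,255]' --linear '[[1,3.6,0],[0.9,3.6,0],[0.8,3.6,0],[0.6,2.2,0],[0.2,1,0],[0,0,0]]' --dr '[[0,0,-1.8],[0,0,-1.8],[0,0,-1.8],[0,0,-1.2],[0,0,-0.5],[0,0,0]]'

```text
time_s: 19.8
eef_pos: [0.5888, -0.0665, 0.194]
orientation: [-0.001, 0.998, 0.065, -0.005]
force: [0.2, 0.3, -6.0]
finger_gap: 0.034
```

Run:
```python
from bars import *
st(); w,c=get("wrist"); save("w12",w);a=np.radians(7.5);e=np.array([np.cos(a),np.sin(a)]);n=np.array([-e[1],e[0]])
for s in (1,-1): print(proj(c,[*(np.array([.5893,-.0725])+.0475*e+s*.018*n),.024]))
plan([(.5893,-.0725,.16,-82.5,.05)],255)
```

```text
t 19.8 p [ 0.5888 -0.0665  0.194 ] yaw -82.57 tilt 0.57 q [-0.13  0.44  1.73 -0.    0.98  1.31] F [ 0.2  0.3 -6. ] T [-0.03  0.1  -0.04] gap 0.034
[[266.35507022 130.35710339]]
[[309.77089707 130.32425012]]
1
hand [255]
lin [[0.02,0.66,3.39]]
dr [[-0.1,0.6,-0.1]]
```

View pics/w12.png

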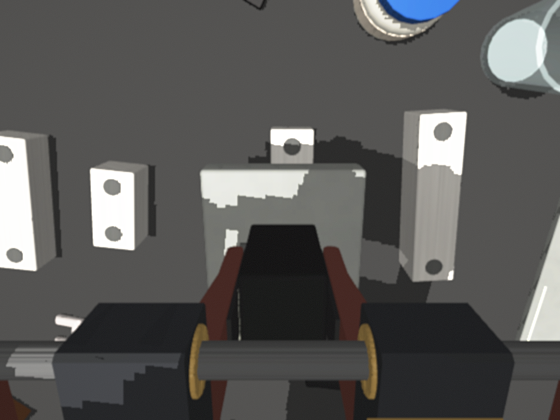

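step_arm --hand '[255,255,255,255,255,255,255]' --linear '[[0.1,0.75,1],[0,0,1.5],[0,0,1.5],[0,0,1.5],[0,0,1],[0,0,0.5],[0,0,0]]' --dr '[[-0.1,0.5,-0.1],[0,0,0],[0,0,0],[0,0,0],[0,0,0],[0,0,0],[0,0,0]]'

```text
time_s: 20.72
eef_pos: [0.59, -0.0714, 0.1189]
orientation: [-0.0, 0.998, 0.067, -0.001]
force: [-2.2, 0.5, 0.9]
finger_gap: 0.0336
```

Run:
```python
from bars import *
st(); w,c=get("wrist"); save("w13",w)
plan([(.59,-.0745,.118,-82.5,.05)],255)
```

```text
t 20.73 p [ 0.59   -0.0714  0.1189] yaw -82.3 tilt 0.1 q [-0.14  0.54  1.77  0.    0.83  1.3 ] F [-2.2  0.5  0.9] T [-0.12  0.45  0.  ] gap 0.0336
1
hand [255]
lin [[-0.04,0.31,0.09]]
dr [[0,0.1,0.2]]
```

View pics/w13.png

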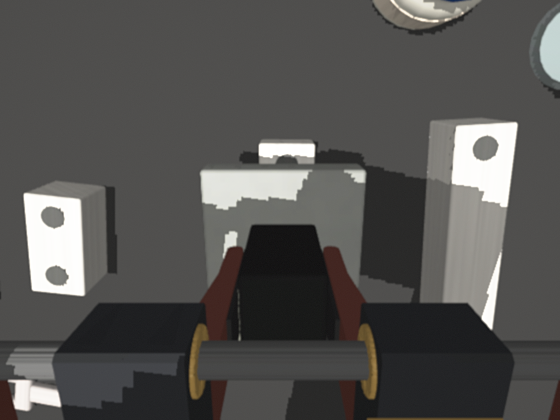

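step_arm --hand '[130,130,130,130,130,130,130,130,130,130,130,130,130,130]' --linear '[[0,0,0],[0,0,0],[0,0,0],[0,0,0],[0,0,0],[0,0,0],[0,0,0],[0,0,0],[0,0,0],[0,0,0],[0,0,0],[0,0,0],[0,0,0],[0,0,0]]' --dr '[[0,0,0],[0,0,0],[0,0,0],[0,0,0],[0,0,0],[0,0,0],[0,0,0],[0,0,0],[0,0,0],[0,0,0],[0,0,0],[0,0,0],[0,0,0],[0,0,0]]'

```text
time_s: 22.52
eef_pos: [0.592, -0.0715, 0.121]
orientation: [0.0, 0.998, 0.067, 0.002]
force: [0.2, -0.3, 0.7]
finger_gap: 0.043
```

Run:
```python
from bars import *
st(); w,c=get("wrist"); save("w14",w)
```

```text
t 22.52 p [ 0.592  -0.0715  0.121 ] yaw -82.3 tilt 0.2 q [-0.14  0.54  1.77  0.    0.83  1.3 ] F [ 0.2 -0.3  0.7] T [-0.04  0.13 -0.05] gap 0.043
```

View pics/w14.png

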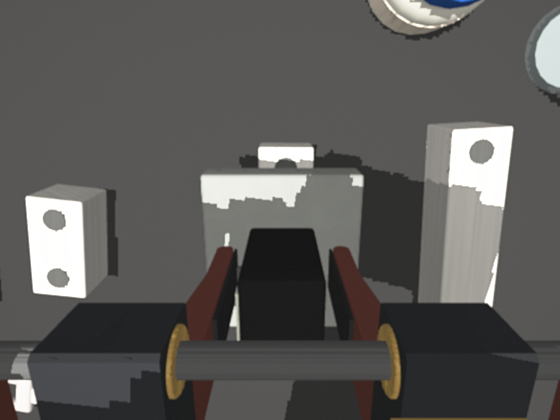

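step_arm --hand '[130,130,255,255,255,255,255,255,255,255,255,255]' --linear '[[-0.2,0,0.25],[0,0,0],[0,0,0],[0,0,0],[0,0,0],[0,0,0],[0,0,-1],[0,0,-1.8],[0,0,-2],[0,0,-2],[0,0,-1],[0,0,0]]' --dr '[[0,0,0],[0,0,0],[0,0,0],[0,0,0],[0,0,0],[0,0,0],[0,0,0],[0,0,0],[0,0,0],[0,0,0],[0,0,0],[0,0,0]]'

```text
time_s: 24.08
eef_pos: [0.5876, -0.0716, 0.2004]
orientation: [-0.0, 0.998, 0.067, -0.0]
force: [-0.2, 0.2, -6.1]
finger_gap: 0.0335
```

Run:
```python
from bars import *
st(); bars("top",130)
plan([(.540,.1655,.205,-89.3,.045)],255)
```

```text
t 24.07 p [ 0.5876 -0.0716  0.2004] yaw -82.31 tilt 0.03 q [-0.14  0.42  1.73  0.    0.98  1.29] F [-0.2  0.2 -6.1] T [ 0.    0.12 -0.04] gap 0.0335
top 130 a ctr [0.5492 0.0764] L,W [69.2 34. ] yaw -0.2 px [261. 212.]
top 130 c ctr [0.5409 0.1654] L,W [118.7  36.5] yaw 0.9 px [229. 216.]
6
hand [255, 255, 255, 255, 255, 255]
lin [[-0.25,-4.02,-0.08],[-0.34,-4.02,-0.08],[-0.42,-4.01,-0.08],[-0.51,-4,-0.08],[-0.59,-3.99,-0.08],[-0.67,-3.97,-0.08]]
dr [[0,0,1.2],[0,0,1.2],[0,0,1.2],[0,0,1.2],[0,0,1.2],[0,0,1.2]]
```

step_arm --hand '[255,255,255,255,255,255,255,255]' --linear '[[-0.2,-3.5,-0.1],[-0.34,-4,-0.1],[-0.42,-4,-0.1],[-0.51,-4,-0.1],[-0.59,-4,-0.1],[-0.6,-2.6,-0.1],[-0.2,-1.3,0],[0,0,0]]' --dr '[[0,0,1.1],[0,0,1.2],[0,0,1.2],[0,0,1.2],[0,0,1.2],[0,0,0.8],[0,0,0.3],[0,0,0]]'

```text
time_s: 25.12
eef_pos: [0.535, 0.1649, 0.1994]
orientation: [0.001, 1.0, 0.003, -0.006]
force: [0.1, -1.0, -6.5]
finger_gap: 0.034
```

Run:
```python
from bars import *
st(); w,c=get("wrist"); save("w15",w);a=np.radians(.8);e=np.array([np.cos(a),np.sin(a)]);n=np.array([-e[1],e[0]])
for s in (1,-1): print(proj(c,[*(np.array([.5405,.1655])+.06*e+s*.018*n),.032]))
plan([(.5405,.1655,.17,-89.3,.05)],255)
```

```text
t 25.12 p [0.535  0.1649 0.1994] yaw -89.63 tilt 0.73 q [0.28 0.38 1.8  0.   0.97 1.84] F [ 0.1 -1.  -6.5] T [-0.04  0.09 -0.  ] gap 0.034
[[256.38515024 107.56594488]]
[[300.9837209  107.23173526]]
1
hand [255]
lin [[0.58,-0.11,2.93]]
dr [[0.1,0.7,-0.4]]
```

View pics/w15.png

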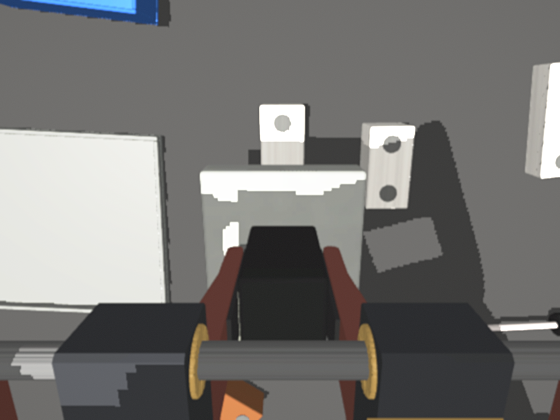

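step_arm --hand '[255,255,255,255,255,255,255]' --linear '[[0.6,0.15,1],[0,0,1.5],[0,0,1.5],[0,0,1.5],[0,0,1.2],[0,0,0.6],[0,0,0]]' --dr '[[0.1,0.7,-0.4],[0,0,0],[0,0,0],[0,0,0],[0,0,0],[0,0,0],[0,0,0]]'

```text
time_s: 26.05
eef_pos: [0.5422, 0.1599, 0.1201]
orientation: [0.0, 1.0, 0.005, -0.0]
force: [0.2, 0.0, -4.2]
finger_gap: 0.0339
```

Run:
```python
from bars import *
st(); w,c=get("wrist"); save("w16",w)
```

```text
t 26.05 p [0.5422 0.1599 0.1201] yaw -89.43 tilt 0.04 q [ 0.27  0.5   1.84 -0.    0.8   1.83] F [ 0.2  0.  -4.2] T [-0.02  0.25  0.05] gap 0.0339
```

View pics/w16.png

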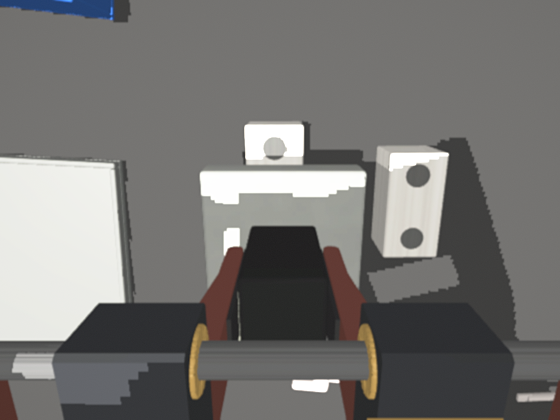

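step_arm --hand '[255,255,255,255,255]' --linear '[[0,-0.35,-0.1],[0,0,0],[0,0,0.3],[0,0,0.15],[0,0,0]]' --dr '[[0,0,0],[0,0,0],[0,0,0],[0,0,0],[0,0,0]]'

```text
time_s: 26.72
eef_pos: [0.5425, 0.1637, 0.1182]
orientation: [0.0, 1.0, 0.005, 0.0]
force: [-1.6, -0.4, -3.0]
finger_gap: 0.0338
```

Run:
```python
from bars import *
st()
```

```text
t 26.73 p [0.5425 0.1637 0.1182] yaw -89.41 tilt 0.06 q [ 0.27  0.51  1.84 -0.    0.8   1.83] F [-1.6 -0.4 -3. ] T [-0.15  0.34 -0.01] gap 0.0338
```

step_arm --hand '[255,130,130,130,130,130,130,130,130,130,130,130,130,130,130]' --linear '[[0,0,0.1],[0,0,0],[0,0,0],[0,0,0],[0,0,0],[0,0,0],[0,0,0],[0,0,0],[0,0,0],[0,0,0],[0,0,0],[0,0,0],[0,0,0],[0,0,0],[0,0,0]]' --dr '[[0,0,0],[0,0,0],[0,0,0],[0,0,0],[0,0,0],[0,0,0],[0,0,0],[0,0,0],[0,0,0],[0,0,0],[0,0,0],[0,0,0],[0,0,0],[0,0,0],[0,0,0]]'

```text
time_s: 28.6
eef_pos: [0.5445, 0.1643, 0.1193]
orientation: [-0.001, 1.0, 0.005, 0.003]
force: [0.6, -0.1, 0.3]
finger_gap: 0.0432
```

Run:
```python
from bars import *
st(); w,c=get("wrist"); save("w17",w)
```

```text
t 28.6 p [0.5445 0.1643 0.1193] yaw -89.42 tilt 0.31 q [ 0.27  0.51  1.83 -0.    0.8   1.83] F [ 0.6 -0.1  0.3] T [-0.05  0.14  0.03] gap 0.0432
```

View pics/w17.png

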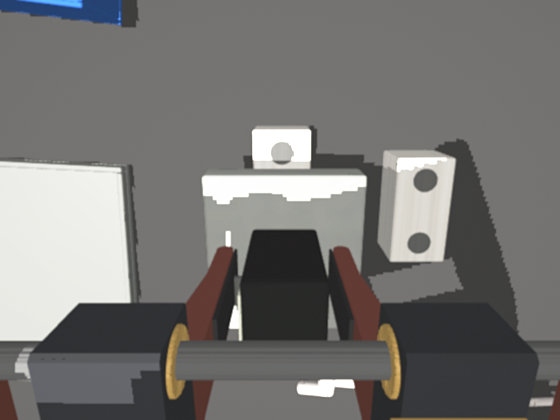

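step_arm --hand '[130,130,255,255,255,255,255,255,255,255,255,255]' --linear '[[-0.2,0,0.1],[0,0,0],[0,0,0],[0,0,0],[0,0,0],[0,0,0],[0,0,-1],[0,0,-1.8],[0,0,-2],[0,0,-2],[0,0,-1.5],[0,0,0]]' --dr '[[0,0,0],[0,0,0],[0,0,0],[0,0,0],[0,0,0],[0,0,0],[0,0,0],[0,0,0],[0,0,0],[0,0,0],[0,0,0],[0,0,0]]'

```text
time_s: 30.15
eef_pos: [0.5402, 0.1638, 0.206]
orientation: [-0.0, 1.0, 0.005, 0.001]
force: [0.9, -0.5, -6.5]
finger_gap: 0.0337
```

Run:
```python
from bars import *
st(); bars("top",130)
plan([(.594,-.1935,.21,-79,.045)],255)
```

```text
t 30.15 p [0.5402 0.1638 0.206 ] yaw -89.42 tilt 0.13 q [ 0.27  0.38  1.79 -0.    0.97  1.83] F [ 0.9 -0.5 -6.5] T [-0.    0.1  -0.02] gap 0.0337
top 130 b ctr [ 0.5888 -0.0721] L,W [97.2 38.3] yaw 7.4 px [313. 199.]
top 130 d ctr [ 0.5942 -0.1931] L,W [147.  39.] yaw 11.1 px [356. 196.]
9
hand [255, 255, 255, 255, 255, 255, 255, 255, 255]
lin [[0.56,3.97,-0.05],[0.48,3.99,-0.05],[0.4,3.99,-0.05],[0.31,4,-0.05],[0.23,4.01,-0.05],[0.14,4.01,-0.05],[0.06,4.01,-0.05],[-0.02,4.01,-0.05],[-0.11,4.01,-0.05]]
dr [[0,0,-1.2],[0,0,-1.2],[0,0,-1.2],[0,0,-1.2],[0,0,-1.2],[0,0,-1.2],[0,0,-1.2],[0,0,-1.2],[0,0,-1.2]]
```

step_arm --hand '[255,255,255,255,255,255,255,255,255,255,255,255]' --linear '[[0.5,3.5,0],[0.48,4,0],[0.4,4,0],[0.3,4,0],[0.23,4,0],[0.14,4,0],[0.1,4,0],[0.1,3.6,0],[0,2.3,0],[0,1,0],[0,0,0],[0,0,0]]' --dr '[[0,0,-1.2],[0,0,-1.2],[0,0,-1.2],[0,0,-1.2],[0,0,-1.2],[0,0,-1.2],[0,0,-1.2],[0,0,-1.2],[0,0,-0.7],[0,0,-0.2],[0,0,0],[0,0,0]]'

```text
time_s: 31.7
eef_pos: [0.5894, -0.185, 0.1928]
orientation: [-0.003, 0.995, 0.1, -0.01]
force: [-0.4, 0.2, -6.3]
finger_gap: 0.034
```

Run:
```python
from bars import *
st(); w,c=get("wrist"); save("w18",w);a=np.radians(11);e=np.array([np.cos(a),np.sin(a)]);n=np.array([-e[1],e[0]])
for s in (1,-1): print(proj(c,[*(np.array([.5942,-.1932])+.0725*e+s*.018*n),.042]))
plan([(.594,-.1935,.18,-79,.05)],255)
```

```text
t 31.7 p [ 0.5894 -0.185   0.1928] yaw -78.48 tilt 1.15 q [-0.32  0.48  1.67 -0.    1.02  1.05] F [-0.4  0.2 -6.3] T [ 0.02  0.06 -0.01] gap 0.034
[[270.972203    92.76036148]]
[[318.6935309   93.24134409]]
1
hand [255]
lin [[0.3,0.95,1.28]]
dr [[-0.4,1.1,0.5]]
```

View pics/w18.png

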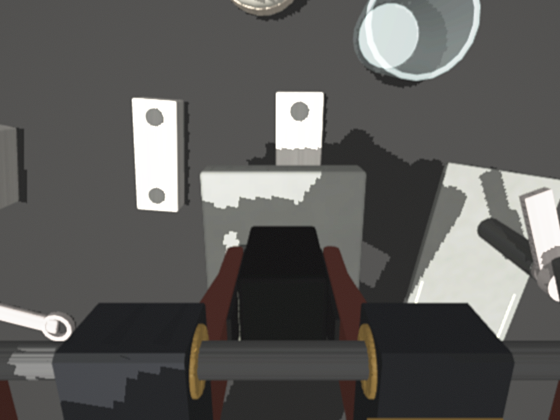

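step_arm --hand '[255,255,255,255,255,255]' --linear '[[0.4,1.1,0],[0,0,0],[0,0,1.5],[0,0,1.5],[0,0,1],[0,0,0]]' --dr '[[-0.4,1.1,0.4],[0,0,0],[0,0,0],[0,0,0],[0,0,0],[0,0,0]]'

```text
time_s: 32.5
eef_pos: [0.596, -0.1937, 0.1496]
orientation: [-0.0, 0.995, 0.098, 0.001]
force: [-1.4, 0.3, -3.9]
finger_gap: 0.0337
```

Run:
```python
from bars import *
st(); w,c=get("wrist"); save("w19",w);
```

```text
t 32.5 p [ 0.596  -0.1937  0.1496] yaw -78.77 tilt 0.11 q [-0.33  0.53  1.69  0.    0.92  1.04] F [-1.4  0.3 -3.9] T [0.09 0.36 0.03] gap 0.0337
```

View pics/w19.png

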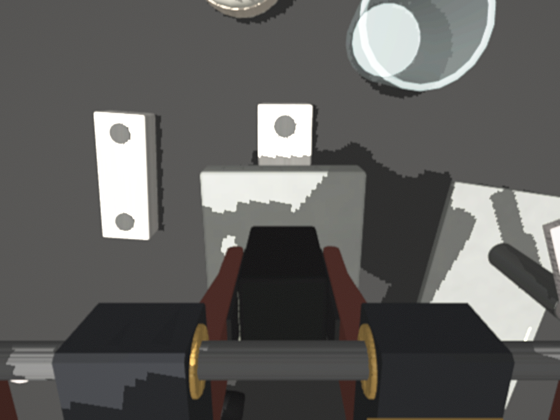

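Centred (bar at column 285, gauge 283). Lower.

step_arm --hand '[255,255,255,255,255,255]' --linear '[[0,0,1],[0,0,1],[0,0,0.6],[0,0,0.3],[0,0,0.15],[0,0,0]]' --dr '[[0,0,0],[0,0,0],[0,0,0],[0,0,0],[0,0,0],[0,0,0]]'

```text
time_s: 33.3
eef_pos: [0.5968, -0.194, 0.1184]
orientation: [-0.0, 0.995, 0.098, 0.002]
force: [-0.8, -0.6, -4.5]
finger_gap: 0.0338
```

Run:
```python
from bars import *
st()
```

```text
t 33.3 p [ 0.5968 -0.194   0.1184] yaw -78.77 tilt 0.19 q [-0.33  0.58  1.7   0.    0.86  1.04] F [-0.8 -0.6 -4.5] T [ 0.01  0.28 -0.01] gap 0.0338
```

step_arm --hand '[255,130,130,130,130,130,130,130,130,130,130,130,130,130,130]' --linear '[[0,0,0.1],[0,0,0],[0,0,0],[0,0,0],[0,0,0],[0,0,0],[0,0,0],[0,0,0],[0,0,0],[0,0,0],[0,0,0],[0,0,0],[0,0,0],[0,0,0],[0,0,0]]' --dr '[[0,0,0],[0,0,0],[0,0,0],[0,0,0],[0,0,0],[0,0,0],[0,0,0],[0,0,0],[0,0,0],[0,0,0],[0,0,0],[0,0,0],[0,0,0],[0,0,0],[0,0,0]]'

```text
time_s: 35.17
eef_pos: [0.5987, -0.1946, 0.1199]
orientation: [0.001, 0.995, 0.098, 0.004]
force: [0.6, -0.4, -0.6]
finger_gap: 0.0433
```

Run:
```python
from bars import *
st(); w,c=get("wrist"); save("w20",w)
```

```text
t 35.17 p [ 0.5987 -0.1946  0.1199] yaw -78.77 tilt 0.46 q [-0.33  0.58  1.7   0.    0.86  1.04] F [ 0.6 -0.4 -0.6] T [-0.    0.12  0.07] gap 0.0433
```

View pics/w20.png

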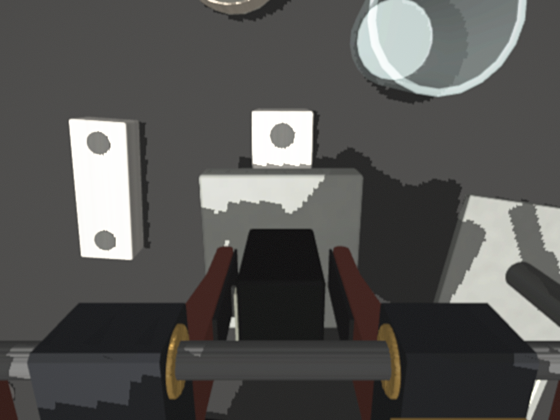

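step_arm --hand '[130,130,255,255,255,255,255,255,255,255,255,255]' --linear '[[-0.2,0,0.1],[0,0,0],[0,0,0],[0,0,0],[0,0,0],[0,0,0],[0,0,-1],[0,0,-1.8],[0,0,-2],[0,0,-2],[0,0,-1.5],[0,0,0]]' --dr '[[0,0.4,0],[0,0,0],[0,0,0],[0,0,0],[0,0,0],[0,0,0],[0,0,0],[0,0,0],[0,0,0],[0,0,0],[0,0,0],[0,0,0]]'

```text
time_s: 36.72
eef_pos: [0.5939, -0.1947, 0.2065]
orientation: [0.0, 0.995, 0.098, 0.006]
force: [-0.5, -0.2, -5.9]
finger_gap: 0.0339
```

Run:
```python
from bars import *
st()
plan([(.4865,-.23,.21,-83,.045),(.4865,-.387,.21,-87.2,.045)],255)
```

```text
t 36.73 p [ 0.5939 -0.1947  0.2065] yaw -78.77 tilt 0.73 q [-0.34  0.46  1.66  0.01  1.01  1.03] F [-0.5 -0.2 -5.9] T [-0.06  0.15  0.  ] gap 0.0339
7
hand [255, 255, 255, 255, 255, 255, 255]
lin [[-3.74,0.46,-0.16],[-3.73,0.55,-0.15],[-3.71,0.64,-0.14],[-0.48,3.9,0],[-0.41,3.9,0],[-0.33,3.91,0],[-0.26,3.92,0]]
dr [[0,-0.2,1.4],[0,-0.2,1.4],[0,-0.2,1.4],[0,0,1.1],[0,0,1.1],[0,0,1.1],[0,0,1.1]]
```

step_arm --hand '[255,255,255,255,255,255,255,255,255,255]' --linear '[[-3.7,0.46,-0.2],[-3.7,0.55,-0.2],[-3,0.9,-0.2],[-0.8,3,0],[-0.4,3.9,0],[-0.3,3.9,0],[-0.3,2.4,0],[0,1,0],[0,0,0],[0,0,0]]' --dr '[[0,-0.2,1.4],[0,-0.2,1.4],[0,-0.2,1.4],[0,0,1.1],[0,0,1.1],[0,0,1.1],[0,0,1.1],[0,0,0],[0,0,0],[0,0,0]]'

```text
time_s: 37.98
eef_pos: [0.4818, -0.3746, 0.2055]
orientation: [-0.004, 1.0, 0.022, -0.004]
force: [0.7, 0.4, -6.5]
finger_gap: 0.0341
```

Run:
```python
from bars import *
st(); w,c=get("wrist"); save("w21",w)
plan([(.4865,-.387,.16,-87.2,.03)],255)
```

```text
t 37.98 p [ 0.4818 -0.3746  0.2055] yaw -87.53 tilt 0.65 q [-0.68  0.45  1.68  0.    1.02  0.85] F [ 0.7  0.4 -6.5] T [ 0.02  0.12 -0.02] gap 0.0341
2
hand [255, 255]
lin [[0.22,0.65,2.27],[0.21,0.64,2.27]]
dr [[-0.2,0.2,-0.2],[-0.2,0.2,-0.2]]
```

View pics/w21.png

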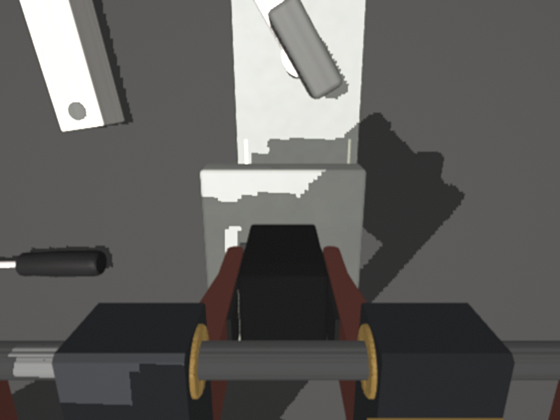

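step_arm --hand '[255,255,255,255,255]' --linear '[[0.25,0.65,1.2],[0.2,0.6,1.5],[0,0,1.5],[0,0,0],[0,0,0]]' --dr '[[-0.2,0.2,-0.2],[-0.2,0.2,-0.1],[0,0,0],[0,0,0],[0,0,0]]'

```text
time_s: 38.65
eef_pos: [0.4871, -0.3854, 0.1593]
orientation: [-0.001, 1.0, 0.026, -0.001]
force: [-1.1, -0.0, -6.8]
finger_gap: 0.0339
```

Run:
```python
from bars import *
st(); get("top"); w,c=get("wrist"); save("w22",w);st()
plan([(.4865,-.387,.13,-87.2,.03)],255)
```

```text
t 38.65 p [ 0.4871 -0.3854  0.1593] yaw -87.07 tilt 0.17 q [-0.69  0.52  1.69  0.    0.94  0.83] F [-1.1 -0.  -6.8] T [-0.01  0.09 -0.02] gap 0.0339
t 38.75 p [ 0.4871 -0.3854  0.1596] yaw -87.06 tilt 0.15 q [-0.69  0.52  1.69  0.    0.94  0.83] F [ 0.6  0.5 -6.6] T [0.04 0.14 0.04] gap 0.0337
1
hand [255]
lin [[-0.06,0.16,2.96]]
dr [[-0.1,0.1,0.1]]
```

View pics/w22.png

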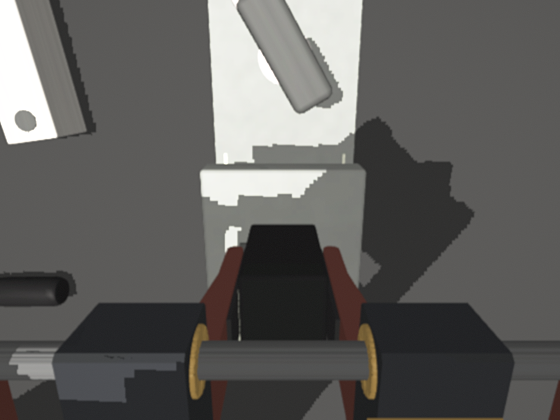

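step_arm --hand '[255,255,255,255,255,255]' --linear '[[-0.05,0.15,1],[0,0,1],[0,0,0.8],[0,0,0.3],[0,0,0.15],[0,0,0]]' --dr '[[-0.1,0.1,0.1],[0,0,0],[0,0,0],[0,0,0],[0,0,0],[0,0,0]]'

```text
time_s: 39.5
eef_pos: [0.4872, -0.3875, 0.127]
orientation: [0.001, 1.0, 0.025, 0.001]
force: [0.7, -0.3, -6.6]
finger_gap: 0.034
```

Run:
```python
from bars import *
st(); w,c=get("wrist"); save("w23",w)
```

```text
t 39.5 p [ 0.4872 -0.3875  0.127 ] yaw -87.18 tilt 0.12 q [-0.69  0.56  1.71  0.    0.87  0.83] F [ 0.7 -0.3 -6.6] T [-0.1   0.15 -0.06] gap 0.034
```

View pics/w23.png

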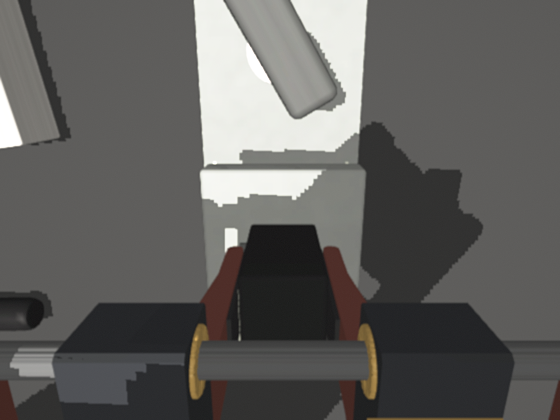

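step_arm --hand '[255,255,255,130,130,100,60,0,0,0]' --linear '[[0,0,0.2],[0,0,0.15],[0,0,0],[0,0,0],[0,0,0],[0,0,0],[0,0,0],[0,0,-1],[0,0,-3],[0,0,-3]]' --dr '[[0,0,0],[0,0,0],[0,0,0],[0,0,0],[0,0,0],[0,0,0],[0,0,0],[0,0,0],[0,0,0],[0,0,0]]'

```text
time_s: 40.8
eef_pos: [0.4878, -0.3879, 0.1987]
orientation: [0.001, 1.0, 0.025, 0.001]
force: [-0.2, -0.1, -0.2]
finger_gap: 0.087
```

step_arm --hand '[0,0,0,0]' --linear '[[0,0,-2],[0,0,-1],[0,0,0],[0,0,0]]' --dr '[[0,0,0],[0,0,0],[0,0,0],[0,0,0]]'

```text
time_s: 41.3
eef_pos: [0.4885, -0.3885, 0.2331]
orientation: [0.002, 1.0, 0.025, 0.003]
force: [0.9, -1.4, -0.3]
finger_gap: 0.0877
```

Run:
```python
from bars import *
st(); w,c=get("wrist"); save("w24",w)
plan([(.5825,-.382,.23,-57.5,.045)],0)
```

```text
t 41.3 p [ 0.4885 -0.3885  0.2331] yaw -87.18 tilt 0.45 q [-0.69  0.43  1.64  0.    1.07  0.83] F [ 0.9 -1.4 -0.3] T [0.01 0.17 0.02] gap 0.0877
3
hand [0, 0, 0]
lin [[3.14,-0.06,0.12],[3.1,0.48,0.11],[2.98,1,0.11]]
dr [[0.1,-0.1,-9.9],[0.1,-0.1,-9.9],[0.1,-0.1,-9.9]]
```

View pics/w24.png

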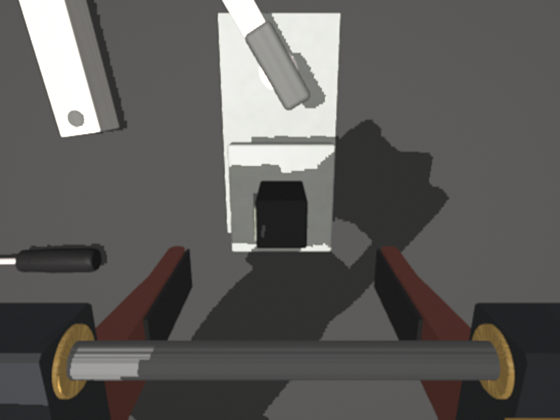

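Run:
```python
from bars import *
w,c=get("wrist"); save("w25",w,(205,0,355,265),3)
```

```text
(no output)
```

View pics/w25.png

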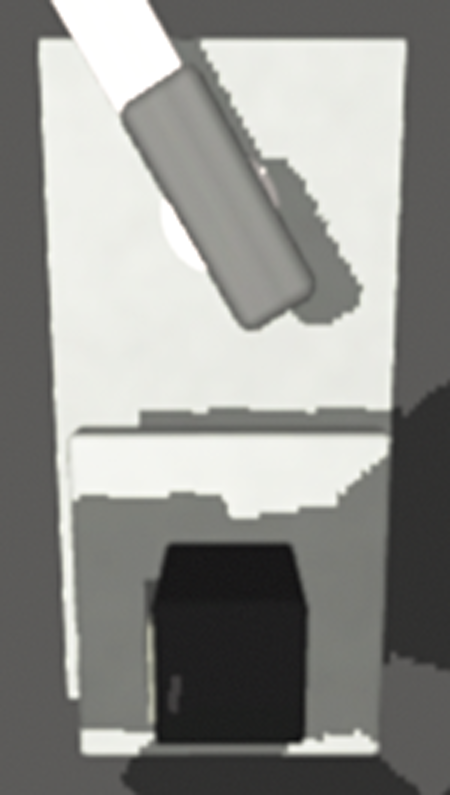

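Run:
```python
from bars import *
w,c=get("wrist"); st()
f=lambda L:np.array(L)/3+[205,0]
P=ray(c,f([(38,40),(406,40),(70,698)]),.008); print(P.round(4))
u=(P[0]-P[2]);L=np.linalg.norm(u);u/=L; v=np.array([-u[1],u[0],0]); ctr=(P[1]+P[2])/2; print("L",L,"ctr",ctr,"yaw",np.degrees(np.arctan2(u[1],u[0])),"W",np.linalg.norm(P[0]-P[1]))
G=ray(c,f([(72,433),(388,433),(378,753),(82,753)]),.088); print(G.mean(0),"rel",((G.mean(0)-ctr)@np.c_[u,v]).round(4),np.linalg.norm(G[0]-G[1]),np.linalg.norm(G[1]-G[2]))
d=G[0]-G[1];print(np.degrees(np.arctan2(-d[0],d[1])))
T=ray(c,f([(158,606),(306,606),(304,743),(160,743)]),.148);print(T.mean(0),((T.mean(0)-ctr)@np.c_[u,v]).round(4))
t,ct=get("top"); save("t5",t,(380,160,480,280),5)
```

```text
t 41.45 p [ 0.4885 -0.3885  0.2328] yaw -87.18 tilt 0.42 q [-0.69  0.43  1.64  0.    1.07  0.83] F [ 0.5  0.2 -1.2] T [-0.03  0.19 -0.03] gap 0.0877
[[ 0.6338 -0.326   0.008 ]
 [ 0.6393 -0.4359  0.008 ]
 [ 0.4246 -0.3372  0.008 ]]
L 0.20949875941741147 ctr [ 0.53194944 -0.386554    0.008     ] yaw 3.084529830715043 W 0.11002644047776573
[ 0.48543077 -0.39049949  0.088     ] rel [-0.0467 -0.0014] 0.08144059655836099 0.08927547768799453
2.8052503620489504
[ 0.48498947 -0.39080118  0.148     ] [-0.0471 -0.0017]
```

View pics/t5.png

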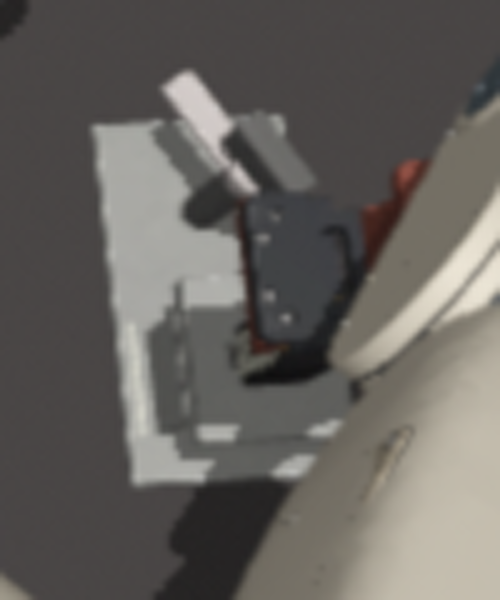

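step_arm --hand '[0,0,60,110,110,110]' --linear '[[3,0,0.1],[3,0.5,0.1],[2.4,0.9,0.1],[0.3,0.1,0],[0,0,0],[0,0,0]]' --dr '[[0.1,-0.1,-9.9],[0.1,-0.1,-9.9],[0.1,-0.1,-8.9],[0,0,-1],[0,0,0],[0,0,0]]'

```text
time_s: 42.25
eef_pos: [0.5769, -0.3827, 0.2266]
orientation: [-0.002, 0.959, 0.284, -0.003]
force: [-0.6, 0.0, -0.8]
finger_gap: 0.0517
```

Run:
```python
from bars import *
st(); w,c=get("wrist"); save("w26",w); print(proj(c,[.5818,-.382,.1465]))
plan([(.5818,-.382,.17,-56.5,.02),(.5818,-.382,.134,-56.5,.015)],110)
```

```text
t 42.25 p [ 0.5769 -0.3827  0.2266] yaw -56.97 tilt 0.37 q [-0.6   0.54  1.47 -0.    1.14  0.39] F [-0.6  0.  -0.8] T [-0.01  0.14  0.02] gap 0.0517
[[284.80344126 213.31062504]]
6
hand [110, 110, 110, 110, 110, 110]
lin [[0.16,0.08,1.89],[0.16,0.08,1.89],[0.15,0.07,1.89],[0,0,1.2],[0,0,1.2],[0,0,1.2]]
dr [[-0.1,0.1,-0.2],[-0.1,0.1,-0.2],[-0.1,0.1,-0.2],[0,0,0],[0,0,0],[0,0,0]]
```

View pics/w26.png

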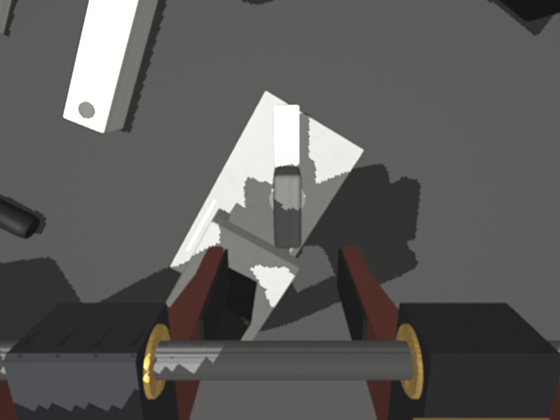

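step_arm --hand '[110,110,110,110,110,110,110]' --linear '[[0.15,0.1,1.8],[0.15,0.1,1.8],[0.15,0.05,1.8],[0,0,1.2],[0,0,1.2],[0,0,0.8],[0,0,0]]' --dr '[[-0.1,0.1,0],[-0.1,0.1,0],[0,0.1,0],[0,0,0],[0,0,0],[0,0,0],[0,0,0]]'

```text
time_s: 43.18
eef_pos: [0.5801, -0.382, 0.1331]
orientation: [-0.002, 0.959, 0.283, -0.0]
force: [-0.3, -0.7, -0.1]
finger_gap: 0.0498
```

Run:
```python
from bars import *
st(); w,c=get("wrist"); save("w27",w)
plan([(.5818,-.382,.134,-56.8,.03)],110)
```

```text
t 43.17 p [ 0.5801 -0.382   0.1331] yaw -57.12 tilt 0.23 q [-0.6   0.64  1.52  0.    0.98  0.4 ] F [-0.3 -0.7 -0.1] T [-0.08  0.11 -0.05] gap 0.0498
1
hand [110]
lin [[0.14,0.06,-0.04]]
dr [[-0.2,0,-0.3]]
```

View pics/w27.png

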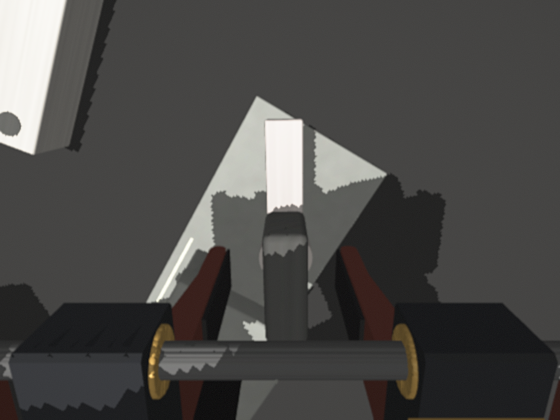

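step_arm --hand '[255,255,255,255,255,255,255,255,255,255,255]' --linear '[[0.15,0.05,0],[0,0,0],[0,0,0],[0,0,0],[0,0,0],[0,0,0.02],[0,0,0.02],[0,0,0.02],[0,0,0.02],[0,0,0.02],[0,0,0]]' --dr '[[0,0,0],[0,0,0],[0,0,0],[0,0,0],[0,0,0],[0,0,-9],[0,0,-9],[0,0,-9],[0,0,-9],[0,0,-9],[0,0,0]]' --force 30

```text
time_s: 44.6
eef_pos: [0.5832, -0.3822, 0.1346]
orientation: [0.0, 0.771, 0.637, 0.002]
force: [-0.6, -0.1, 0.1]
finger_gap: 0.018
```

Run:
```python
from bars import *
st(); plan([(.5815,-.382,.132,90,.03)],255)
```

```text
t 44.6 p [ 0.5832 -0.3822  0.1346] yaw -10.86 tilt 0.17 q [-0.6   0.64  1.52  0.    0.98 -0.41] F [-0.6 -0.1  0.1] T [0.04 0.13 0.04] gap 0.018
11
hand [255, 255, 255, 255, 255, 255, 255, 255, 255, 255, 255]
lin [[0,-0.02,0.02],[0,-0.02,0.02],[0,-0.01,0.02],[0.01,-0.01,0.02],[0.01,-0.01,0.02],[0.01,-0.01,0.02],[0.01,-0.01,0.02],[0.01,-0.01,0.02],[0.01,-0.01,0.02],[0.02,0,0.02],[0.02,0,0.02]]
dr [[0,0,-9.2],[0,0,-9.2],[0,0,-9.2],[0,0,-9.2],[0,0,-9.2],[0,0,-9.2],[0,0,-9.2],[0,0,-9.2],[0,0,-9.2],[0,0,-9.2],[0,0,-9.2]]
```

step_arm --hand '[255,255,255,255,255,255,255,255,255,255]' --linear '[[0,-0.05,0.04],[0,-0.05,0.04],[0,-0.03,0.03],[0,0,0.03],[0,0,0.03],[0,0,0.03],[0,0,0.03],[0,0,0.03],[0,0,0.03],[0,0,0]]' --dr '[[0,0,-9],[0,0,-9],[0,0,-9],[0,0,-9],[0,0,-9],[0,0,-9],[0,0,-9],[0,0,-9],[0,0,-9],[0,0,0]]'

```text
time_s: 45.85
eef_pos: [0.5838, -0.3816, 0.1329]
orientation: [0.003, 0.171, 0.985, 0.002]
force: [0.1, 0.2, 0.4]
finger_gap: 0.018
```

Run:
```python
from bars import *
st(); w,c=get("wrist"); save("w28",w)
```

```text
t 45.85 p [ 0.5838 -0.3816  0.1329] yaw 70.35 tilt 0.41 q [-0.6   0.65  1.52  0.01  0.97 -1.83] F [0.1 0.2 0.4] T [0.12 0.09 0.07] gap 0.018
```

View pics/w28.png

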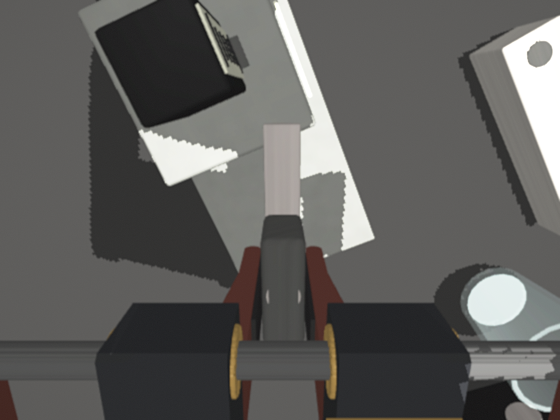

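step_arm --hand '[255,255,255,255,255,255]' --linear '[[0,0,0.03],[0,0,0.03],[0,0,0.02],[0,0,0],[0,0,0],[0,0,0]]' --dr '[[0,0,-8],[0,0,-8],[0,0,-5],[0,0,-4],[0,0,-3],[0,0,0]]'

```text
time_s: 46.65
eef_pos: [0.5841, -0.3813, 0.1325]
orientation: [0.004, -0.062, 0.998, 0.002]
force: [-0.2, 1.3, -0.3]
finger_gap: 0.0182
```

Run:
```python
from bars import *
st()
```

```text
t 46.65 p [ 0.5841 -0.3813  0.1325] yaw 97.16 tilt 0.51 q [-0.6   0.65  1.52  0.01  0.97 -2.3 ] F [-0.2  1.3 -0.3] T [ 0.15  0.1  -0.84] gap 0.0182
```

step_arm --hand '[120,120,120,60,0,0,0]' --linear '[[0,0,0],[0,0,0],[0,0,-2],[0,0,-3],[0,0,-3],[0,0,-1.5],[0,0,0]]' --dr '[[0,0,0],[0,0,0],[0,0,0],[0,0,0],[0,0,0],[0,0,0],[0,0,0]]'

```text
time_s: 47.52
eef_pos: [0.5838, -0.3826, 0.235]
orientation: [0.005, -0.06, 0.998, 0.0]
force: [-0.5, 0.2, -0.4]
finger_gap: 0.0828
```

Run:
```python
from bars import *
st(); w,c=get("wrist"); save("w29",w); bars("top",130)
```

```text
t 47.52 p [ 0.5838 -0.3826  0.235 ] yaw 96.9 tilt 0.57 q [-0.6   0.53  1.46  0.01  1.14 -2.29] F [-0.5  0.2 -0.4] T [ 0.03  0.01 -0.01] gap 0.0828
top 130 d ctr [0.3889 0.0742] L,W [144.9  36.8] yaw 85.8 px [259. 269.]
top 130 a ctr [0.5492 0.0764] L,W [69.2 34. ] yaw -0.2 px [261. 212.]
top 130 c ctr [0.5409 0.1654] L,W [118.7  36.5] yaw 0.9 px [229. 216.]
top 130 b ctr [ 0.5888 -0.0722] L,W [96.8 37.6] yaw 7.3 px [313. 199.]
top 130 d ctr [ 0.594  -0.1933] L,W [146.5  38.4] yaw 11.1 px [356. 195.]
```

View pics/w29.png

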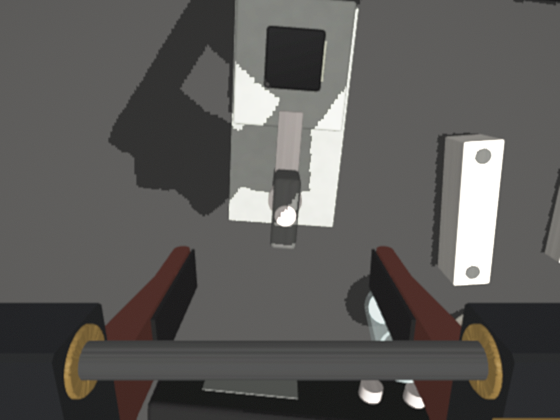

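Run:
```python
from bars import *
w,c=get("wrist"); save("w30",w,(220,0,370,260),3)
a=ray(c,(290,113),.0966)[0];b=ray(c,(285,215.5),.143)[0];d=b-a;print(a,b,np.hypot(*d[:2]),np.degrees(np.arctan2(d[1],d[0])))
# candidates: tray
t,ct=get("top"); save("t6",t,(80,180,300,300),3.5)
st(); plan([(.55,-.22,.2,101,.045),(.594,-.1935,.15,101,.03)],0)
```

```text
[ 0.51751058 -0.38635736  0.0966    ] [ 0.58081771 -0.38257523  0.143     ] 0.0634199997057544 3.418935720678022
t 47.73 p [ 0.5827 -0.3818  0.2318] yaw 96.9 tilt 0.39 q [-0.6   0.54  1.47  0.01  1.14 -2.29] F [-0.  -0.2  0.4] T [ 0.04  0.01 -0.08] gap 0.0879
7
hand [0, 0, 0, 0, 0, 0, 0]
lin [[0.33,4.11,0.8],[0.26,4.12,0.8],[0.18,4.12,0.81],[0.11,4.12,0.81],[-1.61,0.59,1.67],[-1.61,0.59,1.67],[-1.61,0.59,1.66]]
dr [[0,0.1,-1],[0,0.1,-1],[0,0.1,-1],[0,0.1,-1],[0.1,0,0],[0.1,0,0],[0.1,0,0]]
```

View pics/w30.png

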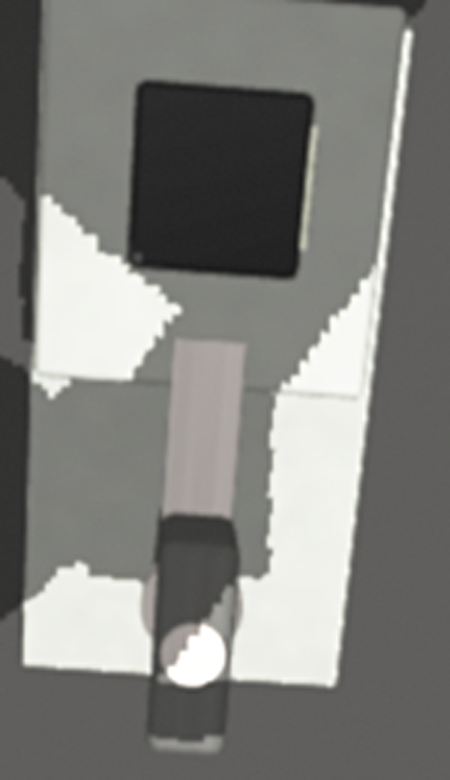

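View pics/t6.png

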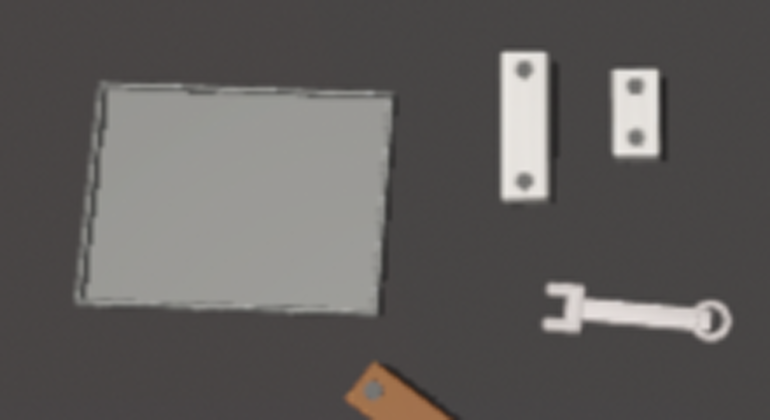

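step_arm --hand '[0,0,0,0,0,0,0,0]' --linear '[[0.3,4,0.5],[0.26,4.1,0.8],[0.18,4.1,0.8],[-0.5,3.5,1],[-1.5,1.4,1.5],[-1.2,0.5,1.2],[0,0,0],[0,0,0]]' --dr '[[0,0.1,-1],[0,0.1,-1],[0,0.1,-1],[0,0.1,-1],[0,0,0],[0,0,0],[0,0,0],[0,0,0]]'

```text
time_s: 48.72
eef_pos: [0.5787, -0.1986, 0.1641]
orientation: [-0.005, -0.095, 0.995, 0.004]
force: [-0.1, 0.4, 0.5]
finger_gap: 0.0876
```

Run:
```python
from bars import *
st(); w,c=bars("wrist",None,"w31",["d"])
P=ray(get("top")[1],np.array([(100,83),(393,95),(378,313),(78,302)])/3.5+[80,180],.013);print(P.round(4),P.mean(0))
plan([(.594,-.1935,.09,101,.03)],0)
```

```text
t 48.73 p [ 0.5787 -0.1986  0.1641] yaw 100.86 tilt 0.72 q [-0.35  0.5   1.7   0.    0.95 -2.11] F [-0.1  0.4  0.5] T [0.01 0.02 0.01] gap 0.0876
wrist 120 d ctr [ 0.5947 -0.1965] L,W [147.9  37. ] yaw 11.0 px [282. 221.]
wrist 150 d ctr [ 0.5957 -0.1961] L,W [145.7  36.4] yaw 10.8 px [283. 222.]
[[0.5811 0.5151 0.013 ]
 [0.5694 0.2744 0.013 ]
 [0.3913 0.2812 0.013 ]
 [0.4018 0.5211 0.013 ]] [0.48589652 0.39794726 0.013     ]
3
hand [0, 0, 0]
lin [[-0.56,0.05,2.48],[-0.56,0.06,2.48],[-0.55,0.07,2.48]]
dr [[0.2,-0.2,-0.1],[0.2,-0.2,-0.1],[0.2,-0.2,-0.1]]
```

View pics/w31.png

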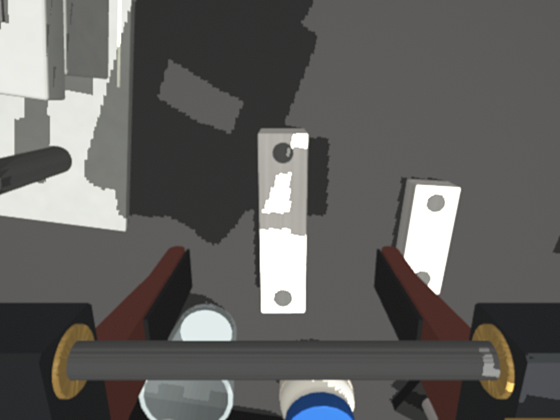

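step_arm --hand '[0,0,0,0,0,0,0]' --linear '[[-0.6,0,2],[-0.6,0.05,2.4],[-0.4,0,2.4],[0,0,2],[0,0,2],[0,0,1.2],[0,0,0]]' --dr '[[0.2,-0.2,-0.1],[0.2,-0.2,0],[0.2,-0.2,0],[0,0,0],[0,0,0],[0,0,0],[0,0,0]]'

```text
time_s: 49.7
eef_pos: [0.5959, -0.1999, 0.0436]
orientation: [0.004, -0.093, 0.996, -0.003]
force: [0.2, -0.9, 0.4]
finger_gap: 0.0878
```

Run:
```python
from bars import *
st(); w,c=get("wrist"); save("w32",w)
plan([(.5945,-.1945,.028,101,.03)],0)
```

```text
t 49.7 p [ 0.5959 -0.1999  0.0436] yaw 100.66 tilt 0.57 q [-0.34  0.69  1.72 -0.    0.73 -2.1 ] F [ 0.2 -0.9  0.4] T [0.06 0.01 0.03] gap 0.0878
1
hand [0]
lin [[0.08,0.58,1.61]]
dr [[-0.4,0.5,-0.3]]
```

View pics/w32.png

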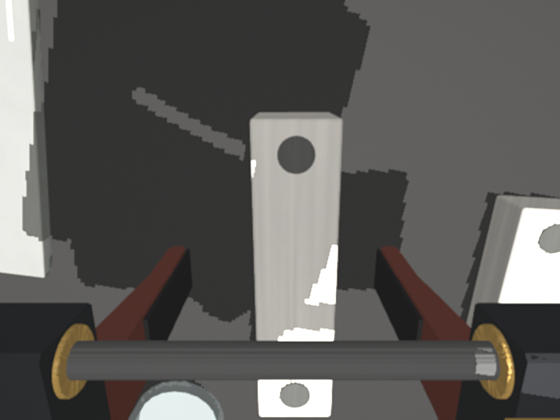

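step_arm --hand '[0,0,0,255,255,255,255,255,255]' --linear '[[0.1,0.5,0.7],[0,0,0.6],[0,0,0],[0,0,0],[0,0,0],[0,0,0],[0,0,0],[0,0,0],[0,0,0]]' --dr '[[-0.4,0.5,-0.3],[0,0,0],[0,0,0],[0,0,0],[0,0,0],[0,0,0],[0,0,0],[0,0,0],[0,0,0]]' --force 45

```text
time_s: 50.88
eef_pos: [0.5957, -0.1951, 0.0325]
orientation: [0.001, -0.096, 0.995, -0.0]
force: [0.6, 0.3, -0.8]
finger_gap: 0.0361
```

Run:
```python
from bars import *
st()
```

```text
t 50.88 p [ 0.5957 -0.1951  0.0325] yaw 100.99 tilt 0.12 q [-0.34  0.71  1.72 -0.    0.72 -2.1 ] F [ 0.6  0.3 -0.8] T [ 0.39  0.06 -0.05] gap 0.0361
```

Run:
```python
from bars import *
plan([(.5957,-.195,.16,101,.03),(.489,.47,.16,87.6,.05)],255)
```

```text
19
hand [255, 255, 255, 255, 255, 255, 255, 255, 255, 255, 255, 255, 255, 255, 255, 255, 255, 255, 255]
lin [[-0.01,0,-2.55],[-0.01,0,-2.55],[-0.01,0,-2.55],[-0.01,0,-2.55],[-0.01,0,-2.55],[-0.16,4.81,-0.01],[-0.07,4.81,-0.01],[0.01,4.81,-0.01],[0.1,4.81,-0.01],[0.18,4.81,-0.01],[0.26,4.8,-0.01],[0.35,4.8,-0.01],[0.43,4.79,-0.01],[0.52,4.78,-0.01],[0.6,4.77,-0.01],[0.68,4.76,-0.01],[0.76,4.75,-0.01],[0.85,4.74,-0.01],[0.93,4.72,-0.01]]
dr [[0,0,0],[0,0,0],[0,0,0],[0,0,0],[0,0,0],[0,0,1],[0,0,1],[0,0,1],[0,0,1],[0,0,1],[0,0,1],[0,0,1],[0,0,1],[0,0,1],[0,0,1],[0,0,1],[0,0,1],[0,0,1],[0,0,1]]
```

step_arm --hand '[255,255,255,255,255,255]' --linear '[[0,0,-1.5],[0,0,-2.5],[0,0,-2.5],[0,0,-2.5],[0,0,-2.5],[0,0,-0.5]]' --dr '[[0,0,0],[0,0,0],[0,0,0],[0,0,0],[0,0,0],[0,0,0]]'

```text
time_s: 51.62
eef_pos: [0.5922, -0.1943, 0.1557]
orientation: [-0.003, -0.096, 0.995, 0.001]
force: [1.8, -0.5, -5.9]
finger_gap: 0.0357
```

step_arm --hand '[255,255,255,255,255,255,255,255,255,255,255,255,255,255,255,255]' --linear '[[-0.2,3,0],[-0.1,4.5,0],[0,4.8,0],[0.1,4.8,0],[0.2,4.8,0],[0.26,4.8,0],[0.35,4.8,0],[0.43,4.8,0],[0.52,4.8,0],[0.6,4.8,0],[0.68,4.8,0],[0.76,4.7,0],[0.85,4.7,0],[0.7,3,0],[0.3,1.2,0],[0,0,0]]' --dr '[[0,0,0.5],[0,0,1],[0,0,1],[0,0,1],[0,0,1],[0,0,1],[0,0,1],[0,0,1],[0,0,1],[0,0,1],[0,0,1],[0,0,1],[0,0,1],[0,0,0.7],[0,0,0.2],[0,0,0]]'

```text
time_s: 53.62
eef_pos: [0.474, 0.4594, 0.1439]
orientation: [-0.011, 0.026, 1.0, -0.005]
force: [-1.2, -0.7, -6.1]
finger_gap: 0.0359
```

Run:
```python
from bars import *
st(); w,c=get("wrist"); save("w33",w)
plan([(.489,.47,.11,87.6,.03)],255)
```

```text
t 53.62 p [0.474  0.4594 0.1439] yaw 87.06 tilt 1.38 q [ 0.75  0.59  1.59  0.01  0.98 -0.78] F [-1.2 -0.7 -6.1] T [ 0.   -0.03 -0.  ] gap 0.0359
2
hand [255, 255]
lin [[-0.76,0.62,1.67],[-0.74,0.61,1.68]]
dr [[-0.3,-0.6,-0.3],[-0.3,-0.6,-0.3]]
```

View pics/w33.png

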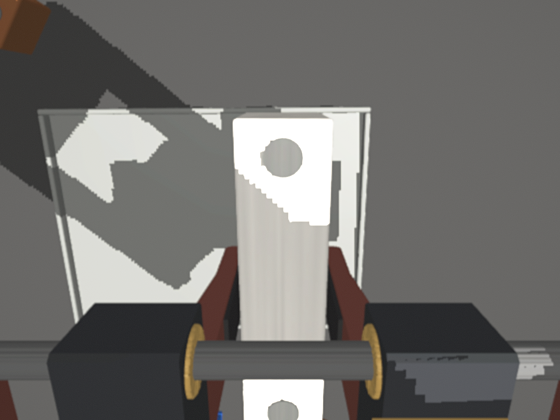

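step_arm --hand '[255,255,255,255,255]' --linear '[[-0.8,0.6,1],[-0.7,0.5,1.5],[0,0,1.5],[0,0,1],[0,0,0]]' --dr '[[-0.3,-0.6,-0.3],[-0.3,-0.6,-0.2],[0,0,0],[0,0,0],[0,0,0]]'

```text
time_s: 54.3
eef_pos: [0.491, 0.465, 0.0883]
orientation: [-0.001, 0.023, 1.0, -0.001]
force: [-0.7, -0.2, -6.6]
finger_gap: 0.0357
```

Run:
```python
from bars import *
st(); w,c=get("wrist"); save("w34",w)
plan([(.489,.47,.05,87.6,.02)],255)
```

```text
t 54.3 p [0.491  0.465  0.0883] yaw 87.33 tilt 0.18 q [ 0.74  0.68  1.59  0.    0.88 -0.78] F [-0.7 -0.2 -6.6] T [0.06 0.03 0.01] gap 0.0357
2
hand [255, 255]
lin [[0.12,0.23,1.94],[0.12,0.23,1.94]]
dr [[0,-0.1,-0.1],[0,-0.1,-0.1]]
```

View pics/w34.png

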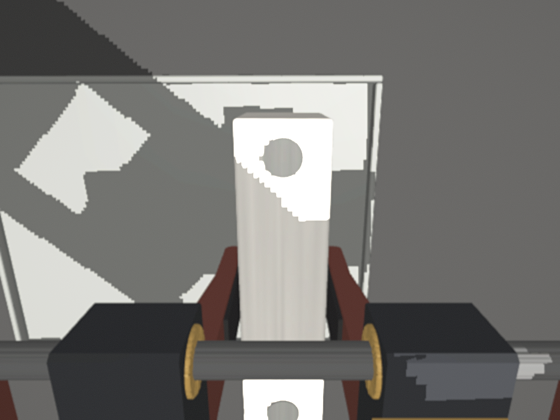

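step_arm --hand '[255,255,255,255,255,255]' --linear '[[0.05,0.2,1.5],[0,0.1,1.5],[0,0,0.8],[0,0,0.4],[0,0,0.2],[0,0,0]]' --dr '[[0,-0.1,-0.1],[0,0,0],[0,0,0],[0,0,0],[0,0,0],[0,0,0]]'

```text
time_s: 55.1
eef_pos: [0.491, 0.4692, 0.0426]
orientation: [0.001, 0.022, 1.0, -0.0]
force: [-0.3, -0.1, -5.0]
finger_gap: 0.0359
```

Run:
```python
from bars import *
st()
```

```text
t 55.1 p [0.491  0.4692 0.0426] yaw 87.48 tilt 0.06 q [ 0.75  0.75  1.59 -0.    0.81 -0.78] F [-0.3 -0.1 -5. ] T [0.02 0.03 0.  ] gap 0.0359
```

step_arm --hand '[255,255,255,255,120,110,110,110,110]' --linear '[[0,0,0.3],[0,0,0.2],[0,0,0.2],[0,0,0],[0,0,0],[0,0,0],[0,0,0],[0,0,-1],[0,0,-2]]' --dr '[[0,0,0],[0,0,0],[0,0,0],[0,0,0],[0,0,0],[0,0,0],[0,0,0],[0,0,0],[0,0,0]]'

```text
time_s: 56.22
eef_pos: [0.4925, 0.4704, 0.0689]
orientation: [0.002, 0.022, 1.0, 0.001]
force: [0.8, 0.2, -0.7]
finger_gap: 0.0499
```

Run:
```python
from bars import *
st(); bars("top",130)
plan([(.491,.469,.15,87.5,.03),(.541,.165,.15,90.8,.045)],0)
```

```text
t 56.23 p [0.4925 0.4704 0.0689] yaw 87.46 tilt 0.28 q [ 0.75  0.71  1.58 -0.    0.84 -0.78] F [ 0.8  0.2 -0.7] T [ 0.04 -0.05 -0.05] gap 0.0499
top 130 b ctr [ 0.0202 -0.038 ] L,W [99.1 41.8] yaw 89.5 px [305. 414.]
top 130 d ctr [0.3889 0.0743] L,W [144.9  37. ] yaw 85.9 px [259. 269.]
top 130 a ctr [0.4363 0.3444] L,W [72.2 43.8] yaw -46.2 px [164. 253.]
top 130 a ctr [0.5492 0.0764] L,W [69.2 34. ] yaw -0.2 px [261. 212.]
top 130 c ctr [0.5409 0.1654] L,W [118.7  36.5] yaw 0.9 px [229. 216.]
top 130 b ctr [ 0.5888 -0.0721] L,W [97.3 38.1] yaw 7.2 px [313. 199.]
10
hand [0, 0, 0, 0, 0, 0, 0, 0, 0, 0]
lin [[0.07,-0.08,-2.59],[0.08,-0.09,-2.59],[0.08,-0.09,-2.59],[-0.9,-4.31,0],[-0.87,-4.31,0],[-0.83,-4.32,0],[-0.79,-4.33,0],[-0.75,-4.34,0],[-0.72,-4.34,0],[-0.68,-4.35,0]]
dr [[0.1,0.1,0],[0.1,0.1,0],[0.1,0.1,0],[0,0,-0.5],[0,0,-0.5],[0,0,-0.5],[0,0,-0.5],[0,0,-0.5],[0,0,-0.5],[0,0,-0.5]]
```

step_arm --hand '[110,110,0,0,0,0,0,0,0,0,0,0,0]' --linear '[[0,0,-2.5],[0,0,-2.5],[-0.5,-1.5,-1.5],[-0.9,-4,0],[-0.87,-4.3,0],[-0.83,-4.3,0],[-0.8,-4.3,0],[-0.75,-4.3,0],[-0.7,-4,0],[-0.4,-2.2,0.5],[0,-0.5,1],[0,0,0],[0,0,0]]' --dr '[[0.1,0.1,0],[0.1,0.1,0],[0,0,0],[0,0,-0.5],[0,0,-0.5],[0,0,-0.5],[0,0,-0.5],[0,0,-0.5],[0,0,-0.5],[0,0,-0.3],[0,0,0],[0,0,0],[0,0,0]]'

```text
time_s: 57.9
eef_pos: [0.548, 0.1622, 0.1311]
orientation: [0.007, -0.007, 1.0, 0.004]
force: [0.4, 0.6, 0.6]
finger_gap: 0.0883
```

Run:
```python
from bars import *
st(); w,c=bars("wrist",None,"w35",["c"])
plan([(.541,.1645,.09,90.8,.03)],0)
```

```text
t 57.9 p [0.548  0.1622 0.1311] yaw 90.8 tilt 0.87 q [ 0.27  0.49  1.83  0.01  0.81 -1.32] F [0.4 0.6 0.6] T [ 0.05 -0.04 -0.  ] gap 0.0883
wrist 120 c ctr [0.5414 0.1635] L,W [122.4  37.6] yaw 0.6 px [286. 198.]
wrist 150 c ctr [0.5423 0.1632] L,W [120.6  36.8] yaw 0.8 px [286. 198.]
wrist 175 c ctr [0.5423 0.1634] L,W [120.6  36.5] yaw 0.7 px [286. 198.]
2
hand [0, 0]
lin [[0.37,0.1,2.05],[0.36,0.11,2.05]]
dr [[0.2,0.4,0],[0.2,0.4,0]]
```

View pics/w35.png

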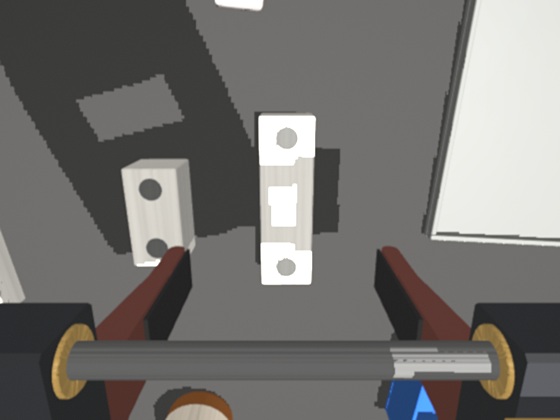

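step_arm --hand '[40,40,40,40,40,40,40]' --linear '[[0.35,0.1,2],[0.3,0.05,2],[0,0,2],[0,0,2],[0,0,1.2],[0,0,0.4],[0,0,0]]' --dr '[[0.2,0.4,0],[0.2,0.4,0],[0,0,0],[0,0,0],[0,0,0],[0,0,0],[0,0,0]]'

```text
time_s: 58.82
eef_pos: [0.5382, 0.1665, 0.0257]
orientation: [-0.003, -0.009, 1.0, -0.001]
force: [0.0, -0.3, -0.3]
finger_gap: 0.0739
```

Run:
```python
from bars import *
st(); plan([(.5415,.164,.026,90.8,.03)],40)
```

```text
t 58.83 p [0.5382 0.1665 0.0257] yaw 91.06 tilt 0.41 q [ 0.28  0.66  1.86  0.    0.63 -1.31] F [ 0.  -0.3 -0.3] T [ 0.   -0.04  0.02] gap 0.0739
1
hand [40]
lin [[-0.33,-0.25,-0.04]]
dr [[-0.1,-0.4,0.3]]
```

step_arm --hand '[40,255,255,255,255,255,255]' --linear '[[-0.25,-0.2,0],[0,0,0],[0,0,0],[0,0,0],[0,0,0],[0,0,0],[0,0,0]]' --dr '[[-0.1,-0.4,0.3],[0,0,0],[0,0,0],[0,0,0],[0,0,0],[0,0,0],[0,0,0]]' --force 40

```text
time_s: 59.7
eef_pos: [0.5424, 0.1647, 0.0278]
orientation: [0.002, -0.006, 1.0, 0.001]
force: [-0.3, 0.1, 0.3]
finger_gap: 0.0357
```

step_arm --hand '[255,255,255,255,255]' --linear '[[0,0,-1.5],[0,0,-2.5],[0,0,-2.5],[0,0,-2],[0,0,0]]' --dr '[[0,0,0],[0,0,0],[0,0,0],[0,0,0],[0,0,0]]'

```text
time_s: 60.32
eef_pos: [0.54, 0.1639, 0.1161]
orientation: [0.0, -0.006, 1.0, -0.0]
force: [-0.1, 0.6, -3.8]
finger_gap: 0.036
```

Run:
```python
from bars import *
st(); plan([(.486,.398,.115,87.5,.04)],255)
```

```text
t 60.33 p [0.54   0.1639 0.1161] yaw 90.74 tilt 0.01 q [ 0.27  0.51  1.84 -0.    0.79 -1.31] F [-0.1  0.6 -3.8] T [ 0.04  0.   -0.01] gap 0.036
7
hand [255, 255, 255, 255, 255, 255, 255]
lin [[0.73,3.35,0.02],[0.76,3.35,0.02],[0.79,3.34,0.02],[0.82,3.33,0.02],[0.84,3.33,0.02],[0.87,3.32,0.02],[0.9,3.31,0.02]]
dr [[0,0,0.5],[0,0,0.5],[0,0,0.5],[0,0,0.5],[0,0,0.5],[0,0,0.5],[0,0,0.5]]
```

step_arm --hand '[255,255,255,255,255,255,255,255,255,255]' --linear '[[0.7,3,0],[0.7,3.3,0],[0.8,3.3,0],[0.8,3.3,0],[0.8,3.3,0],[0.8,3.3,0],[0.5,2,0],[0,0.8,0],[0,0,0],[0,0,0]]' --dr '[[0,0,0.5],[0,0,0.5],[0,0,0.5],[0,0,0.5],[0,0,0.5],[0,0,0.5],[0,0,0.3],[0,0,0],[0,0,0],[0,0,0]]'

```text
time_s: 61.58
eef_pos: [0.4866, 0.389, 0.1089]
orientation: [-0.005, 0.025, 1.0, -0.004]
force: [-0.2, 0.4, -3.5]
finger_gap: 0.0352
```

Run:
```python
from bars import *
st(); w,c=get("wrist"); save("w36",w)
plan([(.486,.398,.06,87.5,.03)],255)
```

```text
t 61.58 p [0.4866 0.389  0.1089] yaw 87.19 tilt 0.75 q [ 0.66  0.59  1.7   0.    0.86 -0.87] F [-0.2  0.4 -3.5] T [ 0.02 -0.03 -0.  ] gap 0.0352
2
hand [255, 255]
lin [[0.03,0.47,2.45],[0.04,0.46,2.45]]
dr [[-0.2,-0.3,-0.2],[-0.2,-0.3,-0.2]]
```

View pics/w36.png

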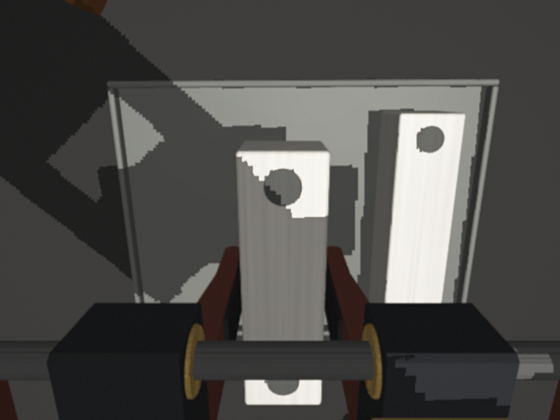

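step_arm --hand '[255,255,255,255,255,255,255,255]' --linear '[[0,0.4,1.5],[0,0.3,2],[0,0,1.8],[0,0,1],[0,0,0.6],[0,0,0.3],[0,0,0.2],[0,0,0]]' --dr '[[-0.2,-0.3,-0.2],[-0.2,-0.3,0],[0,0,0],[0,0,0],[0,0,0],[0,0,0],[0,0,0],[0,0,0]]'

```text
time_s: 62.62
eef_pos: [0.4879, 0.3943, 0.0326]
orientation: [0.001, 0.024, 1.0, -0.0]
force: [0.1, 0.0, -3.4]
finger_gap: 0.0358
```

Run:
```python
from bars import *
st()
```

```text
t 62.62 p [0.4879 0.3943 0.0326] yaw 87.25 tilt 0.1 q [ 0.66  0.71  1.72 -0.    0.72 -0.86] F [ 0.1  0.  -3.4] T [ 0.07  0.   -0.01] gap 0.0358
```

Release c, lift, go to bar a (0.5495, 0.0755).

step_arm --hand '[255,120,110,110,110,110,110,110]' --linear '[[0,0,0.1],[0,0,0],[0,0,0],[0,0,0],[0,0,-1],[0,0,-2.5],[0,0,-2.5],[0,0,-2.5]]' --dr '[[0,0,0],[0,0,0],[0,0,0],[0,0,0],[0,0,0],[0,0,0],[0,0,0],[0,0,0]]'

```text
time_s: 63.62
eef_pos: [0.4884, 0.3948, 0.1205]
orientation: [0.001, 0.024, 1.0, 0.0]
force: [-0.1, -0.6, -0.6]
finger_gap: 0.0497
```

Run:
```python
from bars import *
st(); w,c=bars("top",130,"t7")
plan([(.551,.0755,.125,90,.045)],0)
```

```text
t 63.62 p [0.4884 0.3948 0.1205] yaw 87.25 tilt 0.15 q [ 0.66  0.58  1.7  -0.    0.87 -0.86] F [-0.1 -0.6 -0.6] T [-0.    0.02 -0.03] gap 0.0497
top 130 b ctr [ 0.0177 -0.0432] L,W [93.9 36.9] yaw 89.5 px [308. 414.]
top 130 d ctr [0.389  0.0741] L,W [144.6  35.7] yaw 85.2 px [261. 269.]
top 130 a ctr [0.5492 0.0764] L,W [69.2 34. ] yaw -0.2 px [261. 212.]
top 130 b ctr [ 0.5889 -0.0721] L,W [97. 38.] yaw 7.4 px [313. 199.]
8
hand [0, 0, 0, 0, 0, 0, 0, 0]
lin [[-0.95,-3.97,-0.02],[-0.93,-3.97,-0.02],[-0.91,-3.98,-0.02],[-0.89,-3.98,-0.02],[-0.87,-3.99,-0.02],[-0.85,-3.99,-0.02],[-0.83,-3.99,-0.02],[-0.81,-4,-0.02]]
dr [[0,0,-0.3],[0,0,-0.3],[0,0,-0.3],[0,0,-0.3],[0,0,-0.3],[0,0,-0.3],[0,0,-0.3],[0,0,-0.3]]
```

View pics/t7.png

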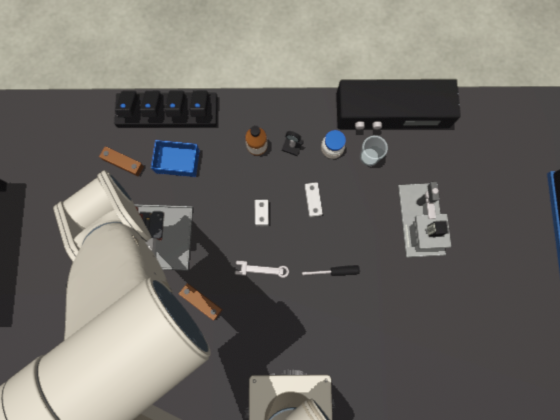

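step_arm --hand '[110,60,20,20,20,20,20,20,20,20,20,20]' --linear '[[-0.7,-3,0],[-0.9,-4,0],[-0.9,-4,0],[-0.9,-4,0],[-0.9,-4,0],[-0.9,-4,0],[-0.8,-4,0],[-0.6,-2.8,0],[-0.2,-1.2,0],[0,0,0],[0,0,0],[0,0,0]]' --dr '[[0,0,-0.3],[0,0,-0.3],[0,0,-0.3],[0,0,-0.3],[0,0,-0.3],[0,0,-0.3],[0,0,-0.3],[0,0,-0.3],[0,0,0],[0,0,0],[0,0,0],[0,0,0]]'

```text
time_s: 65.18
eef_pos: [0.5533, 0.0789, 0.1274]
orientation: [0.008, 0.001, 1.0, 0.004]
force: [0.1, 0.6, 0.1]
finger_gap: 0.0809
```

Run:
```python
from bars import *
st(); w,c=bars("wrist",None,"w37",["a"])
plan([(.551,.0755,.06,90,.03)],0)
```

```text
t 65.17 p [0.5533 0.0789 0.1274] yaw 89.91 tilt 1.05 q [ 0.12  0.48  1.86  0.01  0.79 -1.46] F [0.1 0.6 0.1] T [ 0.04 -0.06 -0.01] gap 0.0809
wrist 150 a ctr [0.549  0.0734] L,W [77.  36.9] yaw 0.9 px [277. 209.]
wrist 175 a ctr [0.5492 0.0738] L,W [76.3 36.8] yaw 0.4 px [276. 209.]
3
hand [0, 0, 0]
lin [[0.11,-0.13,2.24],[0.1,-0.13,2.24],[0.09,-0.12,2.25]]
dr [[0.2,0.3,0],[0.2,0.3,0],[0.2,0.3,0]]
```

View pics/w37.png

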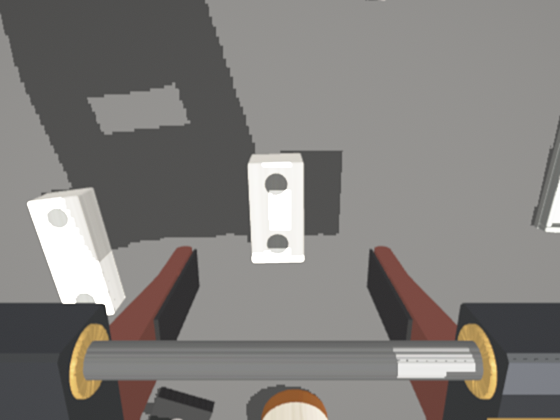

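step_arm --hand '[20,20,20,20,20,20,20]' --linear '[[0.1,-0.2,2],[0,-0.2,2],[0,0,2],[0,0,2],[0,0,1.2],[0,0,0.3],[0,0,0]]' --dr '[[0.2,0.4,0],[0.2,0.4,0],[0,0.2,0],[0,0,0],[0,0,0],[0,0,0],[0,0,0]]'

```text
time_s: 66.1
eef_pos: [0.5507, 0.0758, 0.0229]
orientation: [-0.004, 0.0, 1.0, 0.0]
force: [0.3, 0.0, 0.5]
finger_gap: 0.0812
```

Run:
```python
from bars import *
st(); plan([(.5515,.075,.027,90,.03)],40)
```

```text
t 66.1 p [0.5507 0.0758 0.0229] yaw 89.99 tilt 0.43 q [ 0.11  0.66  1.88  0.    0.62 -1.46] F [0.3 0.  0.5] T [-0.01 -0.02 -0.04] gap 0.0812
1
hand [40]
lin [[-0.07,-0.08,-0.41]]
dr [[0,-0.4,0]]
```

step_arm --hand '[20,255,255,255,255,255,255]' --linear '[[-0.05,-0.05,-0.4],[0,0,0],[0,0,0],[0,0,0],[0,0,0],[0,0,0],[0,0,0]]' --dr '[[0,-0.4,0],[0,0,0],[0,0,0],[0,0,0],[0,0,0],[0,0,0],[0,0,0]]'

```text
time_s: 66.97
eef_pos: [0.5528, 0.0754, 0.0294]
orientation: [0.002, 0.0, 1.0, 0.0]
force: [0.2, -0.7, 0.5]
finger_gap: 0.036
```

step_arm --hand '[255,255,255,255,255]' --linear '[[0,0,-1.5],[0,0,-2.5],[0,0,-2.5],[0,0,-2],[0,0,0]]' --dr '[[0,0,0],[0,0,0],[0,0,0],[0,0,0],[0,0,0]]'

```text
time_s: 67.6
eef_pos: [0.5516, 0.0753, 0.1189]
orientation: [0.001, 0.0, 1.0, 0.0]
force: [-0.2, -0.1, -2.4]
finger_gap: 0.0356
```

Run:
```python
from bars import *
st(); plan([(.483,.325,.115,87.5,.04)],255)
```

```text
t 67.6 p [0.5516 0.0753 0.1189] yaw 89.99 tilt 0.16 q [ 0.11  0.49  1.86  0.    0.79 -1.46] F [-0.2 -0.1 -2.4] T [ 0.02  0.03 -0.03] gap 0.0356
7
hand [255, 255, 255, 255, 255, 255, 255]
lin [[0.98,3.57,0.06],[1.01,3.56,0.06],[1.03,3.55,0.06],[1.06,3.55,0.06],[1.08,3.54,0.06],[1.1,3.53,0.06],[1.13,3.52,0.06]]
dr [[0,0,0.4],[0,0,0.4],[0,0,0.4],[0,0,0.4],[0,0,0.4],[0,0,0.4],[0,0,0.4]]
```

step_arm --hand '[255,255,255,255,255,255,255,255,255,255]' --linear '[[0.9,3,0],[1,3.5,0],[1,3.5,0],[1,3.5,0],[1.1,3.5,0],[1.1,3.5,0],[0.8,2.4,0],[0.3,1,0],[0,0,0],[0,0,0]]' --dr '[[0,0,0.4],[0,0,0.4],[0,0,0.4],[0,0,0.4],[0,0,0.4],[0,0,0.4],[0,0,0.1],[0,0,0],[0,0,0],[0,0,0]]'

```text
time_s: 68.85
eef_pos: [0.4796, 0.3197, 0.1134]
orientation: [-0.002, 0.024, 1.0, -0.002]
force: [-0.6, -0.5, -2.3]
finger_gap: 0.0359
```

Run:
```python
from bars import *
st(); w,c=get("wrist"); save("w38",w)
plan([(.483,.325,.06,87.5,.03)],255)
```

```text
t 68.85 p [0.4796 0.3197 0.1134] yaw 87.3 tilt 0.36 q [ 0.57  0.53  1.81 -0.    0.81 -0.96] F [-0.6 -0.5 -2.3] T [ 0.04  0.01 -0.01] gap 0.0359
2
hand [255, 255]
lin [[-0.16,0.29,2.67],[-0.16,0.28,2.67]]
dr [[-0.1,-0.1,-0.1],[-0.1,-0.1,-0.1]]
```

View pics/w38.png

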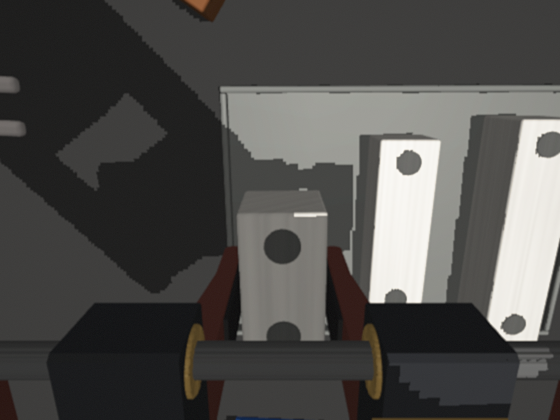

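step_arm --hand '[255,255,255,255,255,255,255,255]' --linear '[[-0.2,0.3,1.5],[-0.1,0.2,2],[0,0,2],[0,0,1.2],[0,0,0.6],[0,0,0.3],[0,0,0.2],[0,0,0]]' --dr '[[-0.1,-0.2,-0.1],[-0.1,-0.2,0],[0,0,0],[0,0,0],[0,0,0],[0,0,0],[0,0,0],[0,0,0]]'

```text
time_s: 69.9
eef_pos: [0.4851, 0.3223, 0.0344]
orientation: [0.002, 0.025, 1.0, 0.0]
force: [-0.2, 0.4, -1.5]
finger_gap: 0.0361
```

Run:
```python
from bars import *
st()
```

```text
t 69.9 p [0.4851 0.3223 0.0344] yaw 87.14 tilt 0.21 q [ 0.57  0.66  1.82 -0.    0.66 -0.95] F [-0.2  0.4 -1.5] T [ 0.04 -0.02  0.01] gap 0.0361
```

Release, lift and back off out of the top view.

step_arm --hand '[255,255,120,110,110,110,110,110,110,110]' --linear '[[0,0,0.15],[0,0,0],[0,0,0],[0,0,0],[0,0,0],[0,0,-1],[0,0,-2.5],[0,0,-3],[0,0,-4],[0,0,-4]]' --dr '[[0,0,0],[0,0,0],[0,0,0],[0,0,0],[0,0,0],[0,0,0],[0,0,0],[0,0,0],[0,0,0],[0,0,0]]'

```text
time_s: 71.15
eef_pos: [0.4837, 0.3216, 0.1816]
orientation: [0.0, 0.025, 1.0, -0.001]
force: [-0.2, 0.9, -0.9]
finger_gap: 0.05
```

step_arm --hand '[110,110,110,110,110,110,110,110]' --linear '[[3,3,-2],[4,4,0],[4,4,0],[4,4,0],[4,4,0],[3,3,0],[1,1,0],[0,0,0]]' --dr '[[0,0,0],[0,0,0],[0,0,0],[0,0,0],[0,0,0],[0,0,0],[0,0,0],[0,0,0]]'

```text
time_s: 72.15
eef_pos: [0.2624, 0.5716, 0.2127]
orientation: [0.006, 0.026, 1.0, 0.005]
force: [1.3, -0.5, 0.7]
finger_gap: 0.0497
```

Run:
```python
from bars import *
st(); bars("top",130,"t8"); save("s8",get("side")[0]); save("w39",get("wrist")[0])
```

```text
t 72.15 p [0.2624 0.5716 0.2127] yaw 87.0 tilt 0.88 q [ 1.12  0.45  1.65 -0.01  1.02 -0.39] F [ 1.3 -0.5  0.7] T [0.01 0.03 0.  ] gap 0.0497
top 130 d ctr [0.3884 0.074 ] L,W [145.   38.3] yaw 84.9 px [259. 269.]
top 130 b ctr [ 0.5891 -0.0728] L,W [99.2 40.9] yaw 7.1 px [313. 199.]
```

View pics/t8.png

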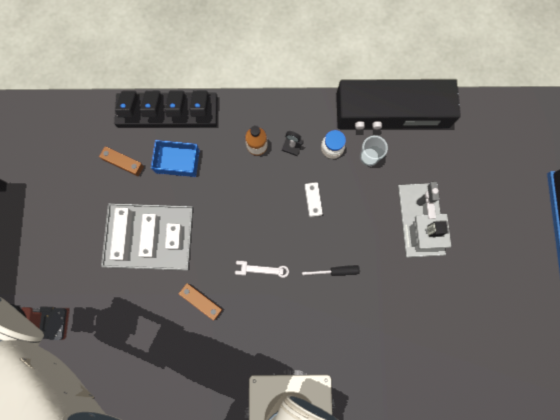

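View pics/s8.png

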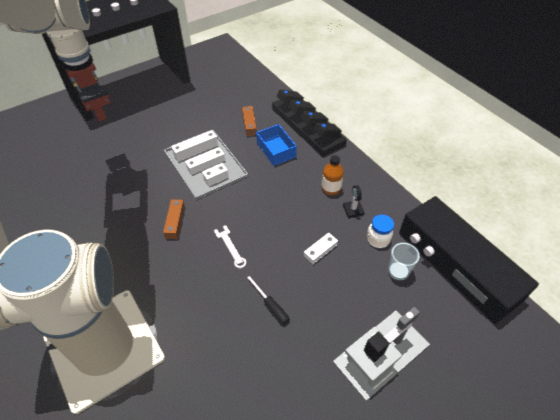

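Run:
```python
from h import *
import cv2
a=cv2.imread("pics/side0.png")[270:400,320:460];b=cv2.imread("pics/s8.png")[270:400,320:460]
cv2.imwrite("pics/cmp.png",cv2.resize(np.hstack([a,b]),None,fx=2.8,fy=2.8,interpolation=cv2.INTER_CUBIC))
```

```text
(no output)
```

View pics/cmp.png

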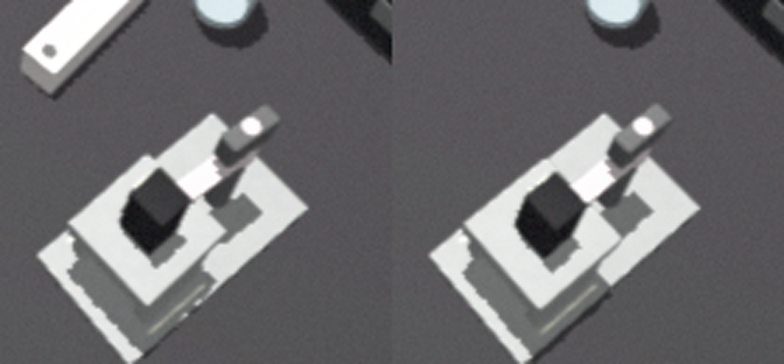

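step_arm --hand '[110,110,110,110]' --linear '[[0,0,0],[0,0,0],[0,0,0],[0,0,0]]' --dr '[[0,0,0],[0,0,0],[0,0,0],[0,0,0]]'

```text
time_s: 72.8
eef_pos: [0.2663, 0.5684, 0.2126]
orientation: [0.006, 0.03, 1.0, 0.004]
force: [-0.4, -0.3, -0.5]
finger_gap: 0.0502
```

```bash
python3 -c "
from workcell import job
print(job.hand_in())"
```

```text
the job is handed in; nothing more can be done
None
```

The job is done and handed in at about 73 s. I turned the nut clockwise to its open stop. I then stood the gauge on bars a, b, c and d in turn, letting go of it for over a second on each. It went back on the dock and I tightened the nut to its stop.

Bars d, c and a now lie flat in the tray, the same way up, and bar b (24 mm) stays on the bench. Bar a was knocked about 26 mm early on; I measured it again before gauging it.

**Last checks:**
- **Final pictures:** the top and side views show the three bars in the tray and b in its place. The bystanders and brown look-alikes look undisturbed.
- **Nut:** the tongue measured 3.4°, against about 3° for the dock. The nut looks the same as in the first picture.
- **Gauge:** it measured about 2 mm off in x and 1.5 mm off in y from its place, near the camera's accuracy, and stood between the white lines when I lowered it.
- **Disagreement:** on some checks the wrist camera placed the bars 2 to 3 mm to the side of where the top camera did. I centred by the wrist view.
- **Not read:** the interface gives no gauge reading, so I chose the bars by their listed heights. I never measured a height with the gauge.

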